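Unload the bench tumbler

TASK

The brass studs in the bench tumbler are polished. Unscrew the barrel's cap and put it aside, then pull up the lock plunger and swing the barrel right over with its lever so that all four studs drop into the tray below; swing the barrel back upright and lock it there with the plunger pushed fully home, then screw the cap back on until it is fully down. Leave the studs in the tray and do not disturb the other things on the table.

Things in the scene. Friction and masses are not known exactly. Their poses are not given: they have to be found in the camera images.
- tumbler: Bench barrel tumbler bolted to the table, grey base plate, top 14 mm above the table. Origin on the table straight under barrel and trunnion axis, z up, x the way the barrel tips over, y (to the left) along the trunnion axis, which is 140 mm above the table. Base x -80 to 205, y -125 to 125 mm; uprights at y = +-66, tops 168 mm up; control box x -77 to -27, y -65 to 65, 50 mm tall.
- park (a point): Point on the table 200 mm to the left (+y) of the tumbler's origin; the bare table 65 mm round it is always clear: room to put the cap down. Same axes as the tumbler.
- cap: Black ribbed round screw cap, 64 mm across, 28 mm tall, about 70 g. Origin at the centre of its lower edge, z up through its closed top. Starts fully screwed on, lower edge 196 mm above the table; under it 10 mm of free neck, then the barrel's shoulder, 72 mm wide, 186 mm above the table. Right-hand thread: anticlockwise from above loosens.
- seat (a point): Where the cap's origin lies when fully down, on the barrel's axis, 24 mm under the rim; z out of the barrel. The thread rises 14 mm per turn, with 0.8 mm play. From fully down the cap comes free after half a turn (3.2 rad), 7 mm higher, then lifts off; raise it 26 mm in all to clear the rim. Fully down it stops hard on the rim and the thread's end. Unpressed it turns with under 0.15 N m.
- rim (a point): Centre of the barrel's open mouth, 80 mm from the trunnion axis, 220 mm above the table when upright; z out of the barrel. Mouth 40 mm wide, two-start thread 54 mm across. The tapered rim centres a cap 2 to 3 mm off. Set on, the cap rests 7 to 14 mm above fully down; anticlockwise it drops into the thread every half turn; within 0.2 rad of that drop it may catch on one side only, askew: back off.
- cradle (a joint): Tilt of barrel and lever about the trunnion axis, rad: 0 upright (start, locked), growing as the mouth tips towards the tumbler's +x; stops at -0.05 and 2.39. Stays where it is left (friction 0.22 N m, about 2.5 N at the lever). Its index disc has a notch for the plunger at 0 and at 2.36. The studs slide out by themselves well before 2.3.
- lever_grip (a point): Middle of the tilt lever's black round grip: 14 mm across, 62 mm long, parallel to the trunnion axis, 90 mm from it, on the tumbler's right (y -94 to -156 mm, middle -125). At tilt 0 it stands 67.5 degrees from straight up on the -x side (x -83 mm, 174 mm above the table); it passes over the top and ends as far over on the +x side. Free space round it; flat lever at y -87 to -94.
- plunger (a joint): Height of the lock plunger, m: 0 fully home in the notch (start, barrel locked) to 0.014 pulled out. Frees the disc above 0.011. Slides straight up and down, stays where it is left (friction 3.5 N). Goes home only with the tilt within about 0.05 rad of a notch, its round tip then drawing the notch in line; else it stops on the disc's edge at about 0.009.
- plunger_knob (a point): Centre of the plunger's black round knob, 19 mm across, 18 mm tall, on the tumbler's left (x 0, y 95 mm), 229 mm above the table when home, rising with the plunger. Below it a stem 12 mm across, 8 mm long, then its bracket: x -8 to 8, y 70 to 109 mm, top 200 mm above the table.
- tray_in (a point): Middle of the floor of the aluminium catch tray on the tumbler's base, 17 mm above the table, at x 98 mm of the tumbler. Tray 196 mm along x, 110 mm along y, walls 31 mm above its floor, 51 mm at the far end.
- stud0: Turned brass touch stud, plain cylinder 15 mm across and 14 mm long, about 21 g; one of four alike that start loose inside the barrel. Origin at the centre of one end face.
- stud1: Turned brass touch stud, plain cylinder 15 mm across and 14 mm long, about 21 g; one of four alike that start loose inside the barrel. Origin at the centre of one end face.
- stud2: Turned brass touch stud, plain cylinder 15 mm across and 14 mm long, about 21 g; one of four alike that start loose inside the barrel. Origin at the centre of one end face.
- stud3: Turned brass touch stud, plain cylinder 15 mm across and 14 mm long, about 21 g; one of four alike that start loose inside the barrel. Origin at the centre of one end face.
- tape: Bystander: roll of black tape lying flat, 90 mm across, 19 mm high.
- screwdriver: Bystander: screwdriver lying on the table, 190 mm long.
- multimeter: Bystander: grey hand multimeter lying flat, 165 x 82 x 42 mm.
- board: Bystander: small red circuit board, 105 x 68 mm, 18 mm high.
- screw_jar: Bystander: small closed clear jar with a steel lid, 60 mm across, 75 mm tall, standing.
- marker_pen: Bystander: green pen lying on the table, 150 mm long.
- bristle_brush: Bystander: wooden brush 160 mm long lying on the tumbler's base, left of the tray.

How it is judged (in metres and radians):
On the way, in this order (a step that is already met when the one before it is completed fails the run):
1. the cap is unscrewed and taken off the barrel (distance between cap and rim above 0.08 m), for 0.2 s.
2. the barrel is swung over and all four studs have dropped into the tray (value of joint cradle above 1.9 rad and x of stud0 in the frame of tray_in between -0.096 and 0.098 m and y of stud0 in the frame of tray_in between -0.054 and 0.054 m and z of stud0 in the frame of tray_in between -0.004 and 0.045 m and x of stud1 in the frame of tray_in between -0.096 and 0.098 m and y of stud1 in the frame of tray_in between -0.054 and 0.054 m and z of stud1 in the frame of tray_in between -0.004 and 0.045 m and x of stud2 in the frame of tray_in between -0.096 and 0.098 m and y of stud2 in the frame of tray_in between -0.054 and 0.054 m and z of stud2 in the frame of tray_in between -0.004 and 0.045 m and x of stud3 in the frame of tray_in between -0.096 and 0.098 m and y of stud3 in the frame of tray_in between -0.054 and 0.054 m and z of stud3 in the frame of tray_in between -0.004 and 0.045 m), for 0.2 s.
3. the barrel is back upright and locked by the plunger, with the cap still off (value of joint cradle between -0.045 and 0.045 rad and value of joint plunger below 0.002 m and distance between cap and rim above 0.035 m), for 0.2 s.
At the end, for the whole second after the job is handed in: The cap is screwed fully down on the barrel (its lower edge within 1.5 mm of the fully-down height, within 4 mm of the axis and 0.06 rad of straight), the barrel upright within 0.045 rad, the plunger home within 2 mm, all four studs in the tray, and cap and studs at rest (z of cap in the frame of rim between -0.026 and -0.0225 m and horizontal distance between cap and rim below 0.004 m and angle between the z axis of cap and the z axis of rim, either way round below 0.06 rad and value of joint cradle between -0.045 and 0.045 rad and value of joint plunger below 0.002 m and x of stud0 in the frame of tray_in between -0.096 and 0.098 m and y of stud0 in the frame of tray_in between -0.054 and 0.054 m and z of stud0 in the frame of tray_in between -0.004 and 0.045 m and x of stud1 in the frame of tray_in between -0.096 and 0.098 m and y of stud1 in the frame of tray_in between -0.054 and 0.054 m and z of stud1 in the frame of tray_in between -0.004 and 0.045 m and x of stud2 in the frame of tray_in between -0.096 and 0.098 m and y of stud2 in the frame of tray_in between -0.054 and 0.054 m and z of stud2 in the frame of tray_in between -0.004 and 0.045 m and x of stud3 in the frame of tray_in between -0.096 and 0.098 m and y of stud3 in the frame of tray_in between -0.054 and 0.054 m and z of stud3 in the frame of tray_in between -0.004 and 0.045 m and linear speed of each of stud0, stud1, stud2, stud3, cap below 0.02 m/s); the robot touches nothing.
It fails at once if a bystander (tape, screwdriver, multimeter, board, jar, pen or brush) is moved more than 30 mm (distance of any of tape, screwdriver, multimeter, board, screw_jar, marker_pen, bristle_brush from where it was at the start of the episode above 0.03 m).
It also fails if it takes over 72 s, if anything falls off the work surface, if the arm or the gripper's body presses on something with over 40 N, if the wrist force passes 120 N, or if a joint passes its speed limit or range.

ROBOT

A 6-joint arm with a two-finger parallel gripper is mounted at the origin on the work surface. World frame = base frame: x ahead of the robot, y to its left, z up, the work surface at z = 0. Lengths are in m, angles in degrees, forces in N, time in s.
With the tool pointing down it reaches from about 0.25 to 0.725 m from the base axis. Payload 4 kg.
Tool frame: the origin (TCP) lies midway between the tips of the shut fingers; the grasp point (between the pads) lies ctrl.grip_depth behind it (ctrl.grip_depth is the distance from the TCP to the grasp point, in m); z points along the fingers, y is the direction in which the jaws open and shut (so a half turn about z gives the same grasp; the last joint's range is limited). The gripper opens to 85 mm and grips with 20 to 120 N. Pads are 22 mm wide; open, the fingers measure 114 mm over their backs; the gripper's body (76 mm by 85 mm) begins 54 mm behind the grasp point. The pads swing forward as they close: fully open they stand 13 mm farther back than shut.
Start: joints at [63.14, 13.785, 0.286, 76.501, 0, 90], TCP at [0.226, 0.446, 0.231] pointing down, gripper open.
Joint ranges: [-155.79, 155.79], [-60.16, 107.12], [-62.33, 73.08], [-114, 123.19], [-81.49, 82.49], [-180, 180]. Speed limits (degrees/s): [159.86, 159.86, 180, 180, 180, 180].

INTERFACE

Orientations are given as a 3x3 rotation matrix whose columns are the frame's x, y, z axes.
In Python, from rig import ctrl gives the robot as it stands.
- The arm moves only by the tool arm_command, never from a script. Its argument "deltas" is a list of rows, each an object of numbers: "tx", "ty", "tz": the shift along the tool's x, y, z in mm; "twist": the turn about the tool's z in degrees; "fingers": the closure in counts, from 0 (fully open) to 255 (shut). In form: [{"tx": .., "ty": .., "tz": .., "twist": .., "fingers": ..}, ...]. A call has 1 to 12 rows; each row is the pose to reach, as a shift and turn from the pose commanded when the call began, along the tool's axes at that moment; what a row does not reach only later rows make up. A row lasts 1/12 s, in which the tool goes at most 41.7 mm and 7.16 degrees, less where a joint would pass 70% of its speed; a pose out of reach is approached as far as the arm can. A call with a gripper value outside its range is refused whole. The fingers move at their own pace and stop on an object; the grip force is fixed at half the most. Time passes only in rows, so rows that repeat a pose let the fingers close. It gives the time, the measured TCP pose, the force and the opening at its end, in the units of the state.
- ctrl.state(): the state, without advancing time (a new reading comes with each control period).
- ctrl.get_image(name): name is "scene" or "top" or "wrist"; returns a dict with "img" (400x640x3 uint8, blue, green, red), "intrinsics" (3x3 intrinsics, pixels), "k1" (the pictures are not rectified: a ray, as slopes to the right and down, at radius r is drawn at 1 + k1 r^2 times it, then the intrinsics apply), "world_from_camera" (4x4, takes a point from camera to world coordinates); the wrist camera has in their place "mount" (4x4, takes a point from camera to tool coordinates, whose origin is the TCP and whose axes are the flange's). Camera axes: x right, y up, looking along -z (the intrinsics and any distortion apply to the point x, -y, -z); pixel columns grow to the right and rows downward; lengths in m; the calibration is good to about 2 mm. A picture is of the moment at which its call begins: read the wrist's pose just before it. There is no depth.
- ctrl.sign_off(): hands the job in, once; it reports no verdict.
The state is a dict: "time_s": time; "joint_pos": joint angles; "joint_velocities": joint speeds; "joint_efforts": joint torques, N m; "position": TCP position; "orientation": TCP orientation; "contact_force": force on the tool from outside, world axes, zero at the start; "torque": the same for the moment, N m; "grip_width": finger opening in m.
Only numpy, scipy, OpenCV 4.12 (cv2) and the standard library are available. Lean on these libraries where they do the work, as an engineer would, in place of code of your own. Each camera call takes 0.05 s, during which the arm holds its last target. There are 200 camera calls.

## Working session

There is one attempt and no reset: what is moved stays moved. The work goes in short steps, Python scripts to look and compute and a tool call to move; the robot and the scene stay as the last step left them, time stands still between calls to the robot, and variables do not carry over. Pictures are saved under pics/ and viewed, about 8 in all and at most 12, crops included, and the job is handed in when it is done.

Besides the shell and the picture viewer there is one more tool, called after "Request:" by a JSON object that holds its "api" and its "payload", one argument or row to a line. arm_command: Moves the arm, as the interface text tells. Its arguments: {"type":"object","properties":{"deltas":{"type":"array"}},"required":["deltas"]}

```bash
ls; mkdir -p pics
python3 - <<'E'
from rig import ctrl
import cv2,numpy as np
s=ctrl.state();print(s, ctrl.grip_depth)
ims=[ctrl.get_image(n) for n in("scene","top")]
for n,d in zip(("scene","top"),ims):
    cv2.imwrite(f"pics/{n}0.png",d["img"]);print(n,d["intrinsics"],d["k1"],np.round(d["world_from_camera"],4).tolist())
w=ctrl.get_image("wrist");print(w["mount"],w["intrinsics"],w["k1"])
E
```

```text
pics
{'time_s': 0.0, 'joint_pos': array([ 6.31380816e+01,  1.38318131e+01,  2.14111095e-01,  7.64990812e+01,
       -2.07630218e-03,  8.99994530e+01]), 'joint_velocities': array([-0.06012859,  0.00706472, -0.01539466, -0.03268095,  0.00324131,
       -0.09447115]), 'joint_efforts': array([ 7.60278017e-04, -3.72316504e+01,  2.52409297e+01,  1.69951678e-02,
        1.50840629e-04, -9.31045832e-06]), 'position': array([0.22565497, 0.44549957, 0.23041893]), 'orientation': array([[-8.92102389e-01,  4.51832423e-01, -8.88638654e-04],
       [ 4.51833295e-01,  8.92100503e-01, -1.83469296e-03],
       [-3.62187765e-05, -2.03825051e-03, -9.99997922e-01]]), 'contact_force': array([ 0.37046008, -0.43286784,  0.22032947]), 'torque': array([-0.04511779, -0.0025837 , -0.02074652]), 'grip_width': 0.08535604202666826} 0.0187
scene [[487.59847316   0.         327.66493374]
 [  0.         487.59847316 199.50550209]
 [  0.           0.           1.        ]] -0.15038975365096904 [[-0.6689, -0.5237, 0.5276, 1.2085], [0.7432, -0.4563, 0.4894, 0.7079], [-0.0156, 0.7194, 0.6944, 1.0969], [0.0, 0.0, 0.0, 1.0]]
top [[510.2772048    0.         318.57058413]
 [  0.         510.2772048  201.46616077]
 [  0.           0.           1.        ]] -0.0246019352795926 [[-0.0196, 0.9916, -0.1281, 0.2941], [-0.9998, -0.0192, 0.0039, 0.023], [0.0014, 0.1282, 0.9918, 1.7181], [0.0, 0.0, 0.0, 1.0]]
[[-5.69933796e-04  9.61234103e-01  2.75732978e-01  6.96668364e-02]
 [ 9.99999763e-01  6.54682602e-04 -2.15315498e-04 -1.23641572e-03]
 [-3.87486183e-04  2.75732790e-01 -9.61234247e-01 -1.42484921e-01]
 [ 0.00000000e+00  0.00000000e+00  0.00000000e+00  1.00000000e+00]] [[332.31132337   0.         320.67077957]
 [  0.         332.31132337 194.91464599]
 [  0.           0.           1.        ]] -0.002402186869404305
```

View pics/scene0.png

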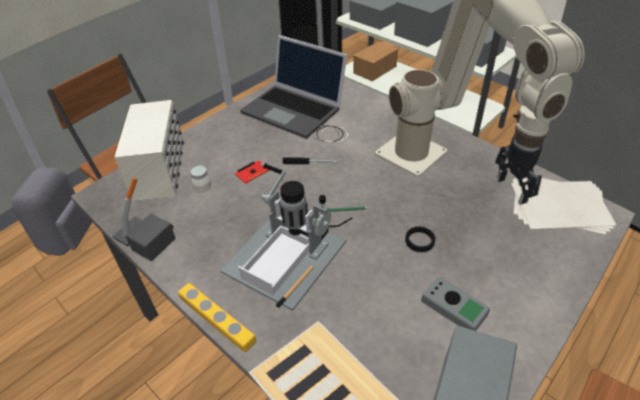

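View pics/top0.png

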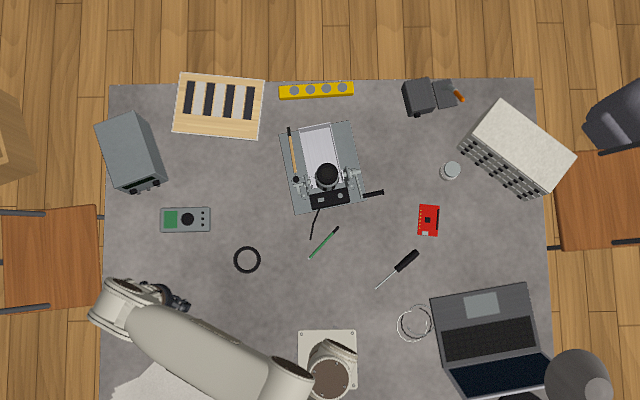

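The scene view shows the tumbler with the tray towards the camera. In the top view the cap is at about (327,176), the lever grip at (373,194) and the knob near (296,180). The base plate has corners near (279,134), (350,121), (368,199) and (295,214).

Run:
```python
import cv2
a=cv2.imread("pics/top0.png")[112:222,268:392]
cv2.imwrite("pics/topc.png",cv2.resize(a,None,fx=5,fy=5,interpolation=cv2.INTER_CUBIC))
```

```text
(no output)
```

View pics/topc.png

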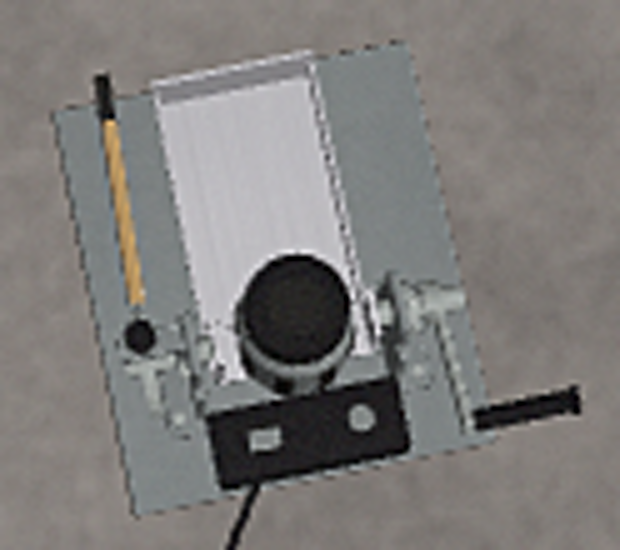

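```bash
cat > h.py <<'E'
import numpy as np,cv2
from scipy.optimize import least_squares
def proj(P,d,T):
    p=(np.atleast_2d(P)-T[:3,3])@T[:3,:3]
    s=np.c_[p[:,0],-p[:,1]]/-p[:,2:]
    s=s*(1+d["k1"]*(s**2).sum(1,keepdims=True))
    K=d["intrinsics"];return s@K[:2,:2].T+K[:2,2]
def tum(q,P):
    c,s=np.cos(q[2]),np.sin(q[2]);P=np.atleast_2d(P)
    return P@np.array([[c,s,0],[-s,c,0],[0,0,1]])+[q[0],q[1],0]
E
python3 - <<'E'
from h import *
from rig import ctrl
M=np.array([[205,125,14],[205,-125,14],[-80,125,14],[-80,-125,14],[0,0,224],[0,95,238],[-83,-125,177]])/1e3
uv=np.array([[52,113],[408,42],[137,516],[493,437],[295,309],[140,336],[527,410]],float)
uv=(uv+.5)/5-.5+[268,112]
d=ctrl.get_image("top");T=np.array(d["world_from_camera"])
r=least_squares(lambda q:(proj(tum(q,M),d,T)-uv).ravel(),[.6,0,.2])
print(r.x,np.degrees(r.x[2]),np.round(r.fun.reshape(-1,2),2))
q=r.x;np.save("q.npy",q)
for n,p in dict(cap=[0,0,.196],knob=[0,.095,.229],grip=[-.083,-.125,.174],park=[0,.2,0],end=[.083,-.125,.174]).items():print(n,tum(q,p))
d=ctrl.get_image("scene");T=np.array(d["world_from_camera"]);im=d["img"].copy()
u=proj(tum(q,M),d,T);print(u)
c=cv2.resize(im[150:310,215:375],None,fx=3.75,fy=3.75,interpolation=cv2.INTER_CUBIC)
for a in u: cv2.drawMarker(c,tuple(int(t) for t in (a-[215,150]+.5)*3.75),(0,0,255),0,10,1)
cv2.imwrite("pics/sc.png",c)
E
```

```text
[ 0.57194868 -0.00972672  0.18962016] 10.864434877195347 [[-0.25 -0.09]
 [-0.22 -0.56]
 [-0.48  0.27]
 [ 0.99  0.74]
 [ 0.46 -0.38]
 [-0.03 -0.06]
 [-0.48  0.08]]
cap [[ 0.57194868 -0.00972672  0.196     ]]
knob [[0.55404253 0.08357049 0.229     ]]
grip [[ 0.51399712 -0.14813054  0.174     ]]
park [[0.53425151 0.18668846 0.        ]]
end [[ 0.67702172 -0.11684188  0.174     ]]
[[293.43499652 308.34566501]
 [220.08277663 269.54529888]
 [347.16496041 238.03573071]
 [278.10109703 207.93449383]
 [292.27216246 187.1502041 ]
 [322.6415876  195.72308486]
 [273.93505464 167.91789384]]
```

View pics/sc.png

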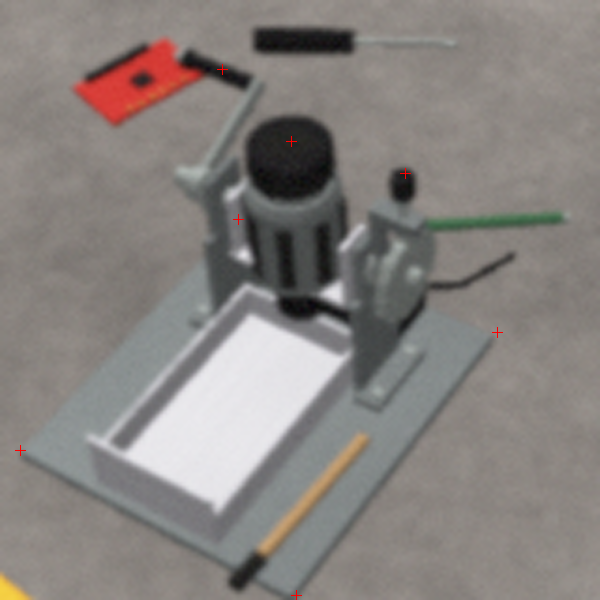

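The overlay fits in both views to about 2 mm: cap at (290,141), knob at (405,174), base corners on the markers. Next I move above the cap and refine with the wrist camera.

Request:
{"api": "arm_command", "payload": {
  "deltas": [
    {"tx": -515,"ty": -250,"tz": -80,"twist": 52,"fingers": 0},
    {"tx": -515,"ty": -250,"tz": -80,"twist": 52,"fingers": 0},
    {"tx": -515,"ty": -250,"tz": -80,"twist": 52,"fingers": 0},
    {"tx": -515,"ty": -250,"tz": -80,"twist": 52,"fingers": 0},
    {"tx": -515,"ty": -250,"tz": -80,"twist": 52,"fingers": 0},
    {"tx": -515,"ty": -250,"tz": -80,"twist": 52,"fingers": 0},
    {"tx": -515,"ty": -250,"tz": -80,"twist": 52,"fingers": 0},
    {"tx": -515,"ty": -250,"tz": -80,"twist": 52,"fingers": 0},
    {"tx": -515,"ty": -250,"tz": -80,"twist": 52,"fingers": 0},
    {"tx": -515,"ty": -250,"tz": -80,"twist": 52,"fingers": 0},
    {"tx": -515,"ty": -250,"tz": -80,"twist": 52,"fingers": 0},
    {"tx": -515,"ty": -250,"tz": -80,"twist": 52,"fingers": 0}
  ]
}}

```text
time_s: 1.25
position: [0.5264, 0.0499, 0.3008]
orientation: [[-0.193, 0.981, 0.0], [0.981, 0.193, 0.0], [0.0, 0.0, -1.0]]
contact_force: [0.7, 0.5, -0.3]
grip_width: 0.0858
```

```bash
cat >> h.py <<'E'
def to(pos,yaw=None,s=None):
    "print tool-frame deltas (mm, deg) to a world TCP position; yaw = world yaw of tool y, deg mod 180"
    from rig import ctrl
    s=s or ctrl.state();R=s["orientation"];d=R.T@(np.array(pos)-s["position"])*1e3
    t=0 if yaw is None else -((yaw-np.degrees(np.arctan2(R[1,1],R[0,1]))+90)%180-90)
    print("t",np.round(s["time_s"],2),"pos",np.round(s["position"]*1e3,1),"q6",np.round(s["joint_pos"][[0,5]],1),"F",np.round(s["contact_force"],1),"Tz",np.round(s["torque"],2),"w",np.round(s["grip_width"]*1e3,1),"-> d",np.round(d,1),"tw",np.round(t,1))
E
python3 - <<'E'
from h import *
q=np.load("q.npy");to(tum(q,[0,0,.30])[0],np.degrees(q[2]))
E
```

```text
t 1.25 pos [526.4  49.9 300.8] q6 [ 5.4 84.3] F [ 0.7  0.5 -0.3] Tz [ 0.09 -0.02 -0.02] w 85.8 -> d [-67.3  33.2   0.8] tw 0.3
```

Request:
{"api": "arm_command", "payload": {
  "deltas": [
    {"tx": -34,"ty": 17,"tz": 0,"twist": 0,"fingers": 0},
    {"tx": -67,"ty": 33,"tz": 0,"twist": 0,"fingers": 0},
    {"tx": -67,"ty": 33,"tz": 0,"twist": 0,"fingers": 0},
    {"tx": -67,"ty": 33,"tz": 0,"twist": 0,"fingers": 0}
  ]
}}

```text
time_s: 1.58
position: [0.5715, -0.0093, 0.2992]
orientation: [[-0.19, 0.982, -0.002], [0.982, 0.19, 0.0], [0.001, -0.002, -1.0]]
contact_force: [-1.3, -0.1, -0.2]
grip_width: 0.0851
```

Run:
```python
from h import *
from rig import ctrl
q=np.load("q.npy");s=ctrl.state();to(tum(q,[0,0,.188])[0],np.degrees(q[2]),s)
d=ctrl.get_image("wrist")
F=np.eye(4);F[:3,:3]=s["orientation"];F[:3,3]=s["position"];T=F@np.array(d["mount"])
M=np.array([[0,0,224],[32,0,224],[-32,0,224],[0,32,224],[0,-32,224],[0,95,238],[-83,-94,181],[-83,-156,181]])/1e3
u=proj(tum(q,M),d,T);print(np.round(u,1))
im=d["img"].copy()
for a in u: cv2.drawMarker(im,tuple(int(round(t)) for t in a),(0,0,255),0,8,1)
cv2.imwrite("pics/w1.png",im);cv2.imwrite("pics/w1raw.png",d["img"])
```

```text
t 1.58 pos [571.5  -9.3 299.2] q6 [-0.9 78.1] F [-1.3 -0.1 -0.2] Tz [ 0.08  0.   -0.05] w 85.1 -> d [ -0.6   0.6 111.2] tw 0.1
[[322.3 204.7]
 [368.8 204.7]
 [275.7 204.7]
 [322.3 158.5]
 [322.2 247.5]
 [322.7  52.8]
 [228.6 290.7]
 [233.6 348.8]]
```

View pics/w1.png

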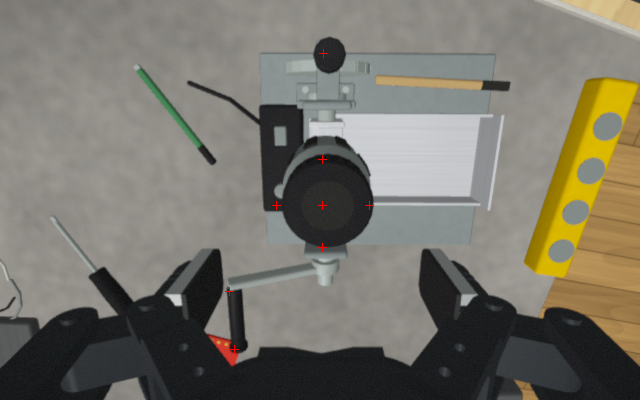

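The wrist view puts the cap centre at (328,202) and the knob at (329,55), about 4 mm towards tool +y from the prediction; the pads are symmetric about column 320. I shift half-way, go down around the cap (10 mm clearance each side) and compare the gaps there.

Request:
{"api": "arm_command", "payload": {
  "deltas": [
    {"tx": -1,"ty": 3,"tz": 30,"twist": 0,"fingers": 0},
    {"tx": -1,"ty": 3,"tz": 60,"twist": 0,"fingers": 0},
    {"tx": -1,"ty": 3,"tz": 85,"twist": 0,"fingers": 0},
    {"tx": -1,"ty": 3,"tz": 100,"twist": 0,"fingers": 0},
    {"tx": -1,"ty": 3,"tz": 107,"twist": 0,"fingers": 0},
    {"tx": -1,"ty": 3,"tz": 107,"twist": 0,"fingers": 0}
  ]
}}

```text
time_s: 2.13
position: [0.5723, -0.0065, 0.1921]
orientation: [[-0.195, 0.981, -0.004], [0.981, 0.195, 0.0], [0.001, -0.003, -1.0]]
contact_force: [-0.0, -0.1, -0.0]
grip_width: 0.0855
```

Run:
```python
from h import *
from rig import ctrl
q=np.load("q.npy");s=ctrl.state();to(tum(q,[0,0,.188])[0],np.degrees(q[2]),s)
d=ctrl.get_image("wrist");cv2.imwrite("pics/w2.png",d["img"])
```

```text
t 2.13 pos [572.3  -6.5 192.1] q6 [-0.7 78.1] F [-0.  -0.1 -0. ] Tz [-0.03  0.03 -0.05] w 85.5 -> d [-3.1 -0.9  4.1] tw 0.4
```

View pics/w2.png

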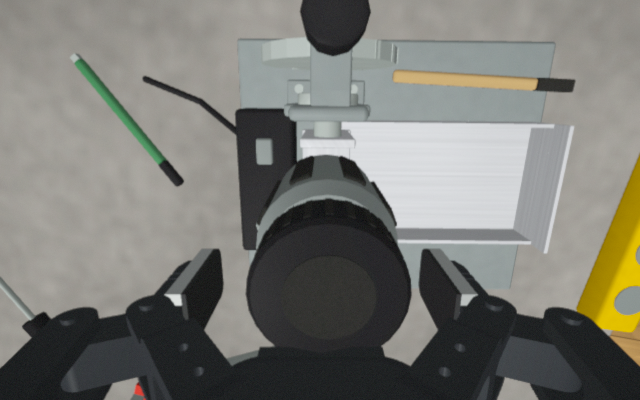

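Run:
```python
from h import *
from rig import ctrl
q=np.load("q.npy");s=ctrl.state();d=ctrl.get_image("wrist")
F=np.eye(4);F[:3,:3]=s["orientation"];F[:3,3]=s["position"];T=F@np.array(d["mount"])
for dx,dy in((0,0),(4,0),(4,2)):
  o=np.array([dx,dy,0])/1e3
  a=np.radians(np.arange(0,360,2));c=np.c_[.032*np.cos(a),.032*np.sin(a),0*a+.224]
  u=proj(tum(q,c+o),d,T);print(dx,dy,"top face cols",u[:,0].min().round(),u[:,0].max().round(),"row at max",u[u[:,0].argmax(),1].round(),"rows",u[:,1].min().round(),u[:,1].max().round(),"knob",proj(tum(q,o+[0,.095,.238]),d,T).round())
im=d["img"]; g=cv2.cvtColor(im,cv2.COLOR_BGR2GRAY)
c=cv2.resize(g[180:370,230:430],None,fx=3,fy=3);c=cv2.convertScaleAbs(c,alpha=3);cv2.imwrite("pics/w2c.png",c)
```

```text
0 0 top face cols 233.0 401.0 row at max 289.0 rows 214.0 362.0 knob [[318.   7.]]
4 0 top face cols 244.0 411.0 row at max 289.0 rows 214.0 362.0 knob [[333.   7.]]
4 2 top face cols 244.0 412.0 row at max 284.0 rows 209.0 358.0 knob [[333.  -1.]]
```

View pics/w2c.png

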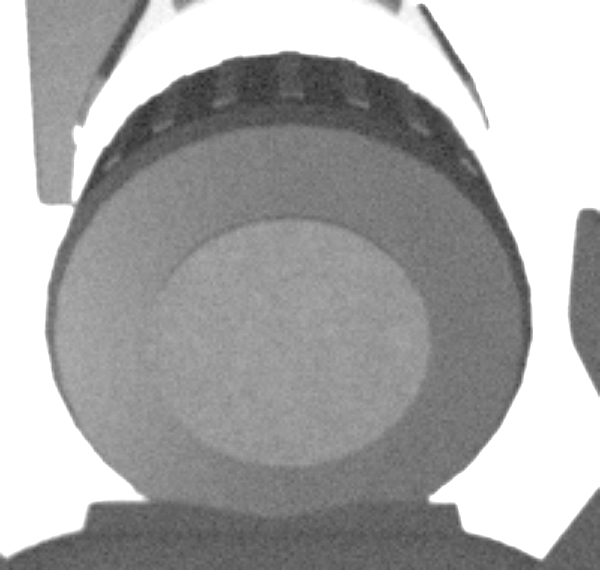

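Request:
{"api": "arm_command", "payload": {
  "deltas": [
    {"tx": -2,"ty": 2.3,"tz": 3,"twist": 0,"fingers": 0},
    {"tx": -3,"ty": 2.3,"tz": 3,"twist": 0,"fingers": 0},
    {"tx": -3,"ty": 2.3,"tz": 3,"twist": 0,"fingers": 0}
  ]
}}

```text
time_s: 2.48
position: [0.5776, -0.0106, 0.1915]
orientation: [[-0.193, 0.981, 0.002], [0.981, 0.193, -0.0], [-0.0, 0.002, -1.0]]
contact_force: [0.7, -0.3, -0.0]
grip_width: 0.0858
```

Run:
```python
from h import *
q=np.load("q.npy");q[:2]=tum(q,[.0032,0,0])[0][:2];np.save("q.npy",q);print(q);to(tum(q,[0,0,.188])[0],np.degrees(q[2]))
```

```text
[ 0.57509133 -0.00912357  0.18962016]
t 2.48 pos [577.6 -10.6 191.5] q6 [-1.  77.8] F [ 0.7 -0.3 -0. ] Tz [ 0.08  0.03 -0.06] w 85.8 -> d [ 1.9 -2.2  3.5] tw 0.3
```

```bash
cat >> h.py <<'E'
def avg(n=6):
    from rig import ctrl
    L=[]
    for i in range(n):
        ctrl.get_image("wrist");L.append(ctrl.state())
    s=dict(L[-1])
    for k in("position","contact_force","torque","orientation"): s[k]=np.mean([l[k] for l in L],0)
    print("std mm",np.round(np.std([l["position"] for l in L],0)*1e3,2));return s
E
python3 - <<'E'
from h import *
q=np.load("q.npy");to(tum(q,[0,0,.188])[0],np.degrees(q[2]),avg())
E
```

```text
std mm [0.17 0.03 0.24]
t 2.78 pos [577.2 -10.5 190.9] q6 [-1.  77.8] F [-0.1 -0.  -0.1] Tz [-0.02 -0.02  0.  ] w 85.4 -> d [ 1.8 -1.8  2.9] tw 0.3
```

Run:
```python
from h import *
from rig import ctrl
q=np.load("q.npy");s=ctrl.state();d=ctrl.get_image("wrist")
F=np.eye(4);F[:3,:3]=s["orientation"];F[:3,3]=s["position"];T=F@np.array(d["mount"])
a=np.radians(np.arange(0,360,2));c=np.c_[.032*np.cos(a),.032*np.sin(a),0*a+.224]
u=proj(tum(q,c),d,T);print("pred",u[:,0].min().round(1),u[:,0].max().round(1),u[:,1].min().round(1),u[u[:,0].argmax(),1])
g=cv2.cvtColor(d["img"],cv2.COLOR_BGR2GRAY)
for r in(270,280,290,300,310):
  m=(g[r,225:416]<60);k=np.flatnonzero(m)+225;print(r,"cap",k.min(),k.max(), "pads gap",np.flatnonzero(np.abs(np.diff((g[r,170:470]<60).astype(int))))+170)
```

```text
pred 231.7 404.6 205.5 282.5571566150831
270 cap 236 401 pads gap [175 182 198 221 235 401 420 443 458 466]
280 cap 235 402 pads gap [174 190 222 234 402 419 450 466]
290 cap 236 401 pads gap [183 221 235 401 419 458]
300 cap 238 399 pads gap [185 218 237 242 243 399 423 455]
310 cap 243 395 pads gap [182 186 213 242 395 428 455 459]
```

Request:
{"api": "arm_command", "payload": {
  "deltas": [
    {"tx": 1.5,"ty": -0.9,"tz": 2.5,"twist": 0,"fingers": 0},
    {"tx": 1.5,"ty": -0.9,"tz": 2.5,"twist": 0,"fingers": 100},
    {"tx": 1.5,"ty": -0.9,"tz": 2.5,"twist": 0,"fingers": 255},
    {"tx": 1.5,"ty": -0.9,"tz": 2.5,"twist": 0,"fingers": 255},
    {"tx": 1.5,"ty": -0.9,"tz": 2.5,"twist": 0,"fingers": 255},
    {"tx": 1.5,"ty": -0.9,"tz": 2.5,"twist": 0,"fingers": 255}
  ]
}}

```text
time_s: 3.33
position: [0.5758, -0.0091, 0.1881]
orientation: [[-0.193, 0.981, 0.0], [0.981, 0.193, 0.0], [0.0, 0.0, -1.0]]
contact_force: [-1.0, 0.5, -0.4]
grip_width: 0.0623
```

Run:
```python
from h import *
q=np.load("q.npy");q[:2]=tum(q,[.0009,0,0])[0][:2];np.save("q.npy",q);to(tum(q,[0,0,.188])[0],np.degrees(q[2]),avg(3))
```

```text
std mm [0.   0.01 0.01]
t 3.48 pos [575.8  -9.  188.1] q6 [-0.9 78. ] F [-0.5  0.9  1. ] Tz [0.05 0.03 0.04] w 62.4 -> d [0.1 0.2 0.1] tw 0.3
```

Gripped with almost no side force. Now I unscrew while following the thread.

Request:
{"api": "arm_command", "payload": {
  "deltas": [
    {"tx": 0,"ty": 0,"tz": -0.3,"twist": -7,"fingers": 255},
    {"tx": 0,"ty": 0,"tz": -0.6,"twist": -14,"fingers": 255},
    {"tx": 0,"ty": 0,"tz": -0.8,"twist": -21,"fingers": 255},
    {"tx": 0,"ty": 0,"tz": -1.1,"twist": -28,"fingers": 255},
    {"tx": 0,"ty": 0,"tz": -1.4,"twist": -35,"fingers": 255},
    {"tx": 0,"ty": 0,"tz": -1.6,"twist": -42,"fingers": 255},
    {"tx": 0,"ty": 0,"tz": -1.9,"twist": -49,"fingers": 255},
    {"tx": 0,"ty": 0,"tz": -2.2,"twist": -56,"fingers": 255},
    {"tx": 0,"ty": 0,"tz": -2.5,"twist": -63,"fingers": 255},
    {"tx": 0,"ty": 0,"tz": -2.7,"twist": -70,"fingers": 255},
    {"tx": 0,"ty": 0,"tz": -3.0,"twist": -77,"fingers": 255},
    {"tx": 0,"ty": 0,"tz": -3.3,"twist": -84,"fingers": 255}
  ]
}}

```text
time_s: 4.48
position: [0.5756, -0.0091, 0.1909]
orientation: [[-0.995, -0.096, -0.001], [-0.096, 0.995, -0.0], [0.001, 0.0, -1.0]]
contact_force: [0.8, -0.5, -0.1]
grip_width: 0.0623
```

Run:
```python
from h import *
q=np.load("q.npy");to(tum(q,[0,0,.188])[0],None,avg(2))
```

```text
std mm [0.01 0.01 0.01]
t 4.58 pos [575.6  -9.2 191. ] q6 [-0.9 -6. ] F [ 0.4 -0.4 -0.5] Tz [ 0.02 -0.02  0.02] w 62.4 -> d [-0.4  0.2  3. ] tw 0
```

Request:
{"api": "arm_command", "payload": {
  "deltas": [
    {"tx": 0,"ty": 0,"tz": -0.3,"twist": -7,"fingers": 255},
    {"tx": 0,"ty": 0,"tz": -0.6,"twist": -14,"fingers": 255},
    {"tx": 0,"ty": 0,"tz": -0.8,"twist": -21,"fingers": 255},
    {"tx": 0,"ty": 0,"tz": -1.1,"twist": -28,"fingers": 255},
    {"tx": 0,"ty": 0,"tz": -1.4,"twist": -35,"fingers": 255},
    {"tx": 0,"ty": 0,"tz": -1.6,"twist": -42,"fingers": 255},
    {"tx": 0,"ty": 0,"tz": -1.9,"twist": -49,"fingers": 255},
    {"tx": 0,"ty": 0,"tz": -2.2,"twist": -56,"fingers": 255},
    {"tx": 0,"ty": 0,"tz": -2.5,"twist": -63,"fingers": 255},
    {"tx": 0,"ty": 0,"tz": -2.7,"twist": -70,"fingers": 255},
    {"tx": 0,"ty": 0,"tz": -3.0,"twist": -77,"fingers": 255},
    {"tx": 0,"ty": 0,"tz": -3.3,"twist": -84,"fingers": 255}
  ]
}}

```text
time_s: 5.58
position: [0.5759, -0.0092, 0.1945]
orientation: [[-0.013, -1.0, 0.0], [-1.0, 0.013, -0.0], [0.0, -0.0, -1.0]]
contact_force: [0.3, -0.1, -0.7]
grip_width: 0.0622
```

Request:
{"api": "arm_command", "payload": {
  "deltas": [
    {"tx": 0,"ty": 0,"tz": -0.3,"twist": -7,"fingers": 255},
    {"tx": 0,"ty": 0,"tz": -0.6,"twist": -14,"fingers": 255},
    {"tx": 0,"ty": 0,"tz": -0.9,"twist": -21,"fingers": 255},
    {"tx": 0,"ty": 0,"tz": -1.1,"twist": -27,"fingers": 255},
    {"tx": 0,"ty": 0,"tz": -1.3,"twist": -30,"fingers": 255},
    {"tx": 0,"ty": 0,"tz": -3,"twist": -30,"fingers": 255}
  ]
}}

```text
time_s: 6.08
position: [0.5755, -0.0091, 0.1971]
orientation: [[0.485, -0.875, -0.001], [-0.875, -0.485, 0.0], [-0.001, 0.001, -1.0]]
contact_force: [0.1, -0.2, -0.6]
grip_width: 0.0625
```

Run:
```python
from h import *
q=np.load("q.npy");to(tum(q,[0,0,.188])[0],None,avg(2))
```

```text
std mm [0.05 0.02 0.01]
t 6.18 pos [575.7  -9.1 197.7] q6 [  -0.9 -119.9] F [ 0.2  0.7 -0.8] Tz [ 0.04  0.01 -0.02] w 62.5 -> d [ 0.  -0.3  9.7] tw 0
```

Request:
{"api": "arm_command", "payload": {
  "deltas": [
    {"tx": 0,"ty": 0,"tz": -10,"twist": 0,"fingers": 255},
    {"tx": 0,"ty": 0,"tz": -30,"twist": 0,"fingers": 255},
    {"tx": 0,"ty": 0,"tz": -60,"twist": 0,"fingers": 255},
    {"tx": 0,"ty": 0,"tz": -60,"twist": 0,"fingers": 255}
  ]
}}

```text
time_s: 6.52
position: [0.5783, -0.0092, 0.2644]
orientation: [[0.485, -0.874, 0.01], [-0.874, -0.485, -0.0], [0.005, -0.009, -1.0]]
contact_force: [0.2, 0.0, 0.7]
grip_width: 0.0623
```

Run:
```python
from h import *
q=np.load("q.npy");to(tum(q,[0,0.2,.26])[0],None,avg(2));print(tum(q,[0,.2,0]))
```

```text
std mm [0.52 0.01 1.1 ]
t 6.62 pos [577.4  -9.2 261. ] q6 [  -0.9 -120. ] F [ 0.5  0.4 -1.3] Tz [-0.04 -0.01 -0.  ] w 62.4 -> d [-190.9  -61.3    0.7] tw 0
[[0.53827802 0.18746125 0.        ]]
```

Request:
{"api": "arm_command", "payload": {
  "deltas": [
    {"tx": -35,"ty": -11,"tz": 0,"twist": 0,"fingers": 255},
    {"tx": -75,"ty": -24,"tz": 0,"twist": 0,"fingers": 255},
    {"tx": -110,"ty": -36,"tz": 0,"twist": 0,"fingers": 255},
    {"tx": -150,"ty": -48,"tz": 0,"twist": 0,"fingers": 255},
    {"tx": -180,"ty": -58,"tz": 20,"twist": 0,"fingers": 255},
    {"tx": -191,"ty": -61,"tz": 60,"twist": 0,"fingers": 255},
    {"tx": -191,"ty": -61,"tz": 100,"twist": 0,"fingers": 255},
    {"tx": -191,"ty": -61,"tz": 140,"twist": 0,"fingers": 255},
    {"tx": -191,"ty": -61,"tz": 180,"twist": 0,"fingers": 255},
    {"tx": -191,"ty": -61,"tz": 210,"twist": 0,"fingers": 255},
    {"tx": -191,"ty": -61,"tz": 225,"twist": 0,"fingers": 255},
    {"tx": -191,"ty": -61,"tz": 225,"twist": 0,"fingers": 255}
  ]
}}

```text
time_s: 7.62
position: [0.5312, 0.1858, 0.027]
orientation: [[0.486, -0.874, -0.011], [-0.874, -0.486, -0.004], [-0.002, 0.011, -1.0]]
contact_force: [0.2, 0.2, -0.8]
grip_width: 0.0622
```

Run:
```python
from h import *
q=np.load("q.npy");to(tum(q,[0,0.2,0])[0],None,avg(6))
```

```text
std mm [1.57 0.54 1.76]
t 7.92 pos [536.2 187.5  33. ] q6 [ 19.3 -99.9] F [ 0.3  0.5 -0.4] Tz [ 0.01 -0.02 -0.01] w 62.2 -> d [ 1.  -1.8 33. ] tw 0
```

Request:
{"api": "arm_command", "payload": {
  "deltas": [
    {"tx": 0,"ty": 0,"tz": 15,"twist": 0,"fingers": 255},
    {"tx": 0,"ty": 0,"tz": 28,"twist": 0,"fingers": 255},
    {"tx": 0,"ty": 0,"tz": 34,"twist": 0,"fingers": 255},
    {"tx": 0,"ty": 0,"tz": 35.5,"twist": 0,"fingers": 255},
    {"tx": 0,"ty": 0,"tz": 36,"twist": 0,"fingers": 255},
    {"tx": 0,"ty": 0,"tz": 36.5,"twist": 0,"fingers": 255},
    {"tx": 0,"ty": 0,"tz": 37,"twist": 0,"fingers": 255},
    {"tx": 0,"ty": 0,"tz": 37,"twist": 0,"fingers": 255}
  ]
}}

```text
time_s: 8.58
position: [0.5366, 0.1876, -0.0037]
orientation: [[0.487, -0.873, 0.001], [-0.873, -0.487, 0.0], [0.0, -0.001, -1.0]]
contact_force: [0.0, -0.3, -0.6]
grip_width: 0.0621
```

Run:
```python
from h import *
q=np.load("q.npy");to(tum(q,[0,0.2,0])[0],None,avg(2))
```

```text
std mm [0.06 0.01 0.06]
t 8.68 pos [536.4 187.6  -3.9] q6 [ 19.3 -99.9] F [-0.1  0.  -0.5] Tz [ 0.01  0.01 -0.02] w 62.2 -> d [ 1.  -1.6 -3.9] tw 0
```

Request:
{"api": "arm_command", "payload": {
  "deltas": [
    {"tx": 0,"ty": 0,"tz": 1,"twist": 0,"fingers": 255},
    {"tx": 0,"ty": 0,"tz": 1,"twist": 0,"fingers": 130},
    {"tx": 0,"ty": 0,"tz": 1,"twist": 0,"fingers": 60},
    {"tx": 0,"ty": 0,"tz": 1,"twist": 0,"fingers": 0},
    {"tx": 0,"ty": 0,"tz": 1,"twist": 0,"fingers": 0},
    {"tx": 0,"ty": 0,"tz": 1,"twist": 0,"fingers": 0},
    {"tx": 0,"ty": 0,"tz": -20,"twist": 0,"fingers": 0},
    {"tx": 0,"ty": 0,"tz": -60,"twist": 0,"fingers": 0},
    {"tx": 0,"ty": 0,"tz": -100,"twist": 0,"fingers": 0},
    {"tx": 0,"ty": 0,"tz": -140,"twist": 0,"fingers": 0},
    {"tx": 0,"ty": 0,"tz": -180,"twist": 0,"fingers": 0},
    {"tx": 0,"ty": 0,"tz": -220,"twist": 0,"fingers": 0}
  ]
}}

```text
time_s: 9.68
position: [0.5356, 0.1873, 0.2177]
orientation: [[0.487, -0.873, 0.0], [-0.873, -0.487, 0.0], [0.0, -0.0, -1.0]]
contact_force: [1.4, 0.0, 0.2]
grip_width: 0.0852
```

Request:
{"api": "arm_command", "payload": {
  "deltas": [
    {"tx": 0,"ty": 0,"tz": -40,"twist": 5,"fingers": 0},
    {"tx": 0,"ty": 0,"tz": -65,"twist": 10,"fingers": 0},
    {"tx": 0,"ty": 0,"tz": -65,"twist": 15,"fingers": 0},
    {"tx": 0,"ty": 0,"tz": -65,"twist": 18.3,"fingers": 0},
    {"tx": 0,"ty": 0,"tz": -65,"twist": 18.3,"fingers": 0}
  ]
}}

```text
time_s: 10.1
position: [0.5363, 0.1875, 0.2815]
orientation: [[0.187, -0.982, 0.002], [-0.982, -0.187, 0.001], [-0.0, -0.002, -1.0]]
contact_force: [-0.2, 0.3, -0.2]
grip_width: 0.0852
```

Run:
```python
from h import *
q=np.load("q.npy");to(tum(q,[0,0.095,.275])[0],np.degrees(q[2]),avg(6))
from rig import ctrl
d=ctrl.get_image("top");print(d["img"].shape);np.save("topP.npy",d["img"])
```

```text
std mm [0.08 0.03 0.28]
t 10.4 pos [535.8 187.4 280.2] q6 [ 19.3 -81.6] F [0.3 0.2 0. ] Tz [ 0.   -0.01  0.  ] w 85.3 -> d [105.4  -2.4   5.2] tw 0.0
(400, 640, 3)
```

Request:
{"api": "arm_command", "payload": {
  "deltas": [
    {"tx": 35,"ty": -1,"tz": 0,"twist": 0,"fingers": 0},
    {"tx": 70,"ty": -2,"tz": 0,"twist": 0,"fingers": 0},
    {"tx": 100,"ty": -2.4,"tz": 0,"twist": 0,"fingers": 0},
    {"tx": 105.4,"ty": -2.4,"tz": 0,"twist": 0,"fingers": 0},
    {"tx": 105.4,"ty": -2.4,"tz": 15,"twist": 0,"fingers": 0},
    {"tx": 105.4,"ty": -2.4,"tz": 35,"twist": 0,"fingers": 0},
    {"tx": 105.4,"ty": -2.4,"tz": 55,"twist": 0,"fingers": 0},
    {"tx": 105.4,"ty": -2.4,"tz": 66,"twist": 0,"fingers": 0},
    {"tx": 105.4,"ty": -2.4,"tz": 68,"twist": 0,"fingers": 0},
    {"tx": 105.4,"ty": -2.4,"tz": 68,"twist": 0,"fingers": 0}
  ]
}}

```text
time_s: 11.28
position: [0.5575, 0.0846, 0.2117]
orientation: [[0.189, -0.982, -0.002], [-0.982, -0.189, -0.0], [-0.0, 0.002, -1.0]]
contact_force: [0.4, -0.1, -0.3]
grip_width: 0.0851
```

Run:
```python
from h import *
from rig import ctrl
q=np.load("q.npy");to(tum(q,[0,0.095,.211])[0],np.degrees(q[2]),avg(6))
d=ctrl.get_image("wrist");cv2.imwrite("pics/w3.png",d["img"])
```

```text
std mm [0.26 0.06 0.39]
t 11.58 pos [558.7  84.7 213.6] q6 [  8.6 -92.2] F [ 0.3 -0.3  0.2] Tz [-0.   -0.02 -0.01] w 85.6 -> d [0.2 0.7 2.6] tw -0.0
```

View pics/w3.png

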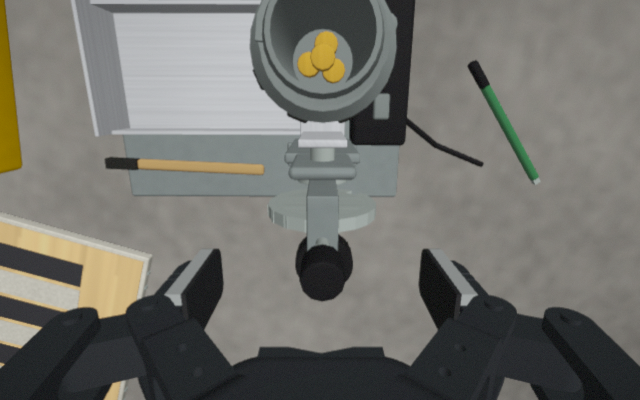

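The wrist view shows the open barrel with four studs at about (322,57) and the knob at (325,265), centred between the pads. I grip it and pull.

Request:
{"api": "arm_command", "payload": {
  "deltas": [
    {"tx": 0,"ty": 0,"tz": 2,"twist": 0,"fingers": 255},
    {"tx": 0,"ty": 0,"tz": 2,"twist": 0,"fingers": 255},
    {"tx": 0,"ty": 0,"tz": 2,"twist": 0,"fingers": 255},
    {"tx": 0,"ty": 0,"tz": 2,"twist": 0,"fingers": 255},
    {"tx": 0,"ty": 0,"tz": 2,"twist": 0,"fingers": 255},
    {"tx": 0,"ty": 0,"tz": 2,"twist": 0,"fingers": 255},
    {"tx": 0,"ty": 0,"tz": 2,"twist": 0,"fingers": 255},
    {"tx": 0,"ty": 0,"tz": 2,"twist": 0,"fingers": 255}
  ]
}}

```text
time_s: 12.3
position: [0.5582, 0.0843, 0.2108]
orientation: [[0.188, -0.982, 0.0], [-0.982, -0.188, -0.0], [0.0, -0.0, -1.0]]
contact_force: [0.1, 0.2, 1.0]
grip_width: 0.0168
```

Request:
{"api": "arm_command", "payload": {
  "deltas": [
    {"tx": 0,"ty": 0,"tz": -3,"twist": 0,"fingers": 255},
    {"tx": 0,"ty": 0,"tz": -6,"twist": 0,"fingers": 255},
    {"tx": 0,"ty": 0,"tz": -9,"twist": 0,"fingers": 255},
    {"tx": 0,"ty": 0,"tz": -12,"twist": 0,"fingers": 255},
    {"tx": 0,"ty": 0,"tz": -14,"twist": 0,"fingers": 255},
    {"tx": 0,"ty": 0,"tz": -14.5,"twist": 0,"fingers": 255},
    {"tx": 0,"ty": 0,"tz": -14.5,"twist": 0,"fingers": 255}
  ]
}}

```text
time_s: 12.88
position: [0.5581, 0.0843, 0.2249]
orientation: [[0.188, -0.982, -0.0], [-0.982, -0.188, -0.0], [0.0, 0.0, -1.0]]
contact_force: [1.9, -0.3, -4.8]
grip_width: 0.0172
```

Run:
```python
from h import *
q=np.load("q.npy");to(tum(q,[0,0.095,.211])[0],np.degrees(q[2]),avg(4))
```

```text
std mm [0.   0.01 0.01]
t 13.08 pos [558.1  84.3 224.9] q6 [  8.6 -92.2] F [ 1.6  0.4 -5.3] Tz [ 0.03 -0.42  0.01] w 16.8 -> d [-0.   0.1 13.9] tw -0.0
```

Request:
{"api": "arm_command", "payload": {
  "deltas": [
    {"tx": 0,"ty": 0,"tz": 0,"twist": 0,"fingers": 0},
    {"tx": 0,"ty": 0,"tz": 0,"twist": 0,"fingers": 0},
    {"tx": 0,"ty": 0,"tz": 0,"twist": 0,"fingers": 0},
    {"tx": 0,"ty": 0,"tz": 0,"twist": 0,"fingers": 0},
    {"tx": 0,"ty": 0,"tz": -20,"twist": 0,"fingers": 0},
    {"tx": 0,"ty": 0,"tz": -50,"twist": 0,"fingers": 0},
    {"tx": 0,"ty": 0,"tz": -60,"twist": 0,"fingers": 0},
    {"tx": 0,"ty": 0,"tz": -60,"twist": 0,"fingers": 0},
    {"tx": 0,"ty": 0,"tz": -60,"twist": 0,"fingers": 0}
  ]
}}

```text
time_s: 13.83
position: [0.5586, 0.0844, 0.2858]
orientation: [[0.188, -0.982, 0.002], [-0.982, -0.188, 0.0], [0.0, -0.002, -1.0]]
contact_force: [0.2, -0.1, -0.6]
grip_width: 0.085
```

Run:
```python
from h import *
q=np.load("q.npy");to(tum(q,[-.083,-.125,.285])[0],np.degrees(q[2]),avg(4))
```

```text
std mm [0.21 0.03 0.42]
t 14.03 pos [557.6  84.3 283.9] q6 [  8.6 -92.2] F [-0.   0.7 -0.3] Tz [-0.01  0.01  0.01] w 85.4 -> d [220.1  82.4  -0.9] tw -0.0
```

Request:
{"api": "arm_command", "payload": {
  "deltas": [
    {"tx": 35,"ty": 13,"tz": 0,"twist": 0,"fingers": 0},
    {"tx": 72,"ty": 27,"tz": 0,"twist": 0,"fingers": 0},
    {"tx": 109,"ty": 41,"tz": 0,"twist": 0,"fingers": 0},
    {"tx": 146,"ty": 55,"tz": 0,"twist": 0,"fingers": 0},
    {"tx": 183,"ty": 68,"tz": 0,"twist": 0,"fingers": 0},
    {"tx": 210,"ty": 79,"tz": 0,"twist": 0,"fingers": 0},
    {"tx": 220,"ty": 82,"tz": 10,"twist": 0,"fingers": 0},
    {"tx": 220,"ty": 82,"tz": 40,"twist": 0,"fingers": 0},
    {"tx": 220,"ty": 82,"tz": 75,"twist": 0,"fingers": 0},
    {"tx": 220,"ty": 82,"tz": 105,"twist": 0,"fingers": 0},
    {"tx": 220,"ty": 82,"tz": 122,"twist": 0,"fingers": 0},
    {"tx": 220,"ty": 82,"tz": 128,"twist": 0,"fingers": 0}
  ]
}}

```text
time_s: 15.03
position: [0.5159, -0.1458, 0.1522]
orientation: [[0.188, -0.982, -0.009], [-0.982, -0.188, 0.003], [-0.004, 0.008, -1.0]]
contact_force: [0.3, -0.7, -0.6]
grip_width: 0.0853
```

Run:
```python
from h import *
from rig import ctrl
q=np.load("q.npy");s=avg(7);to(tum(q,[-.083,-.125,.155])[0],np.degrees(q[2]),s)
d=ctrl.get_image("wrist");cv2.imwrite("pics/w4.png",d["img"])
g=cv2.cvtColor(d["img"],cv2.COLOR_BGR2GRAY)
for r in(200,230,260,290,320): print(r,np.flatnonzero(np.diff((g[r]<60).astype(int)))[:20])
```

```text
std mm [1.38 0.49 2.05]
t 15.38 pos [ 519.1 -146.8  157. ] q6 [ -15.8 -116.7] F [0.1 0.3 0.3] Tz [-0.   -0.02  0.01] w 85.6 -> d [0.3 1.2 2. ] tw 0.0
200 [306 350]
230 [311 344]
260 [205 220 260 343 420 435]
290 [158 166 183 222 260 279 296 342 385 392 419 457 474 483]
320 [ 50 207 303 342 433 590]
```

Request:
{"api": "arm_command", "payload": {
  "deltas": [
    {"tx": 0,"ty": 0.8,"tz": 3,"twist": 0,"fingers": 100},
    {"tx": 0,"ty": 0.8,"tz": 3,"twist": 0,"fingers": 200},
    {"tx": 0,"ty": 0.8,"tz": 3,"twist": 0,"fingers": 255},
    {"tx": 0,"ty": 0.8,"tz": 3,"twist": 0,"fingers": 255},
    {"tx": 0,"ty": 0.8,"tz": 3,"twist": 0,"fingers": 255},
    {"tx": 0,"ty": 0.8,"tz": 3,"twist": 0,"fingers": 255},
    {"tx": 0,"ty": 0.8,"tz": 3,"twist": 0,"fingers": 255},
    {"tx": 0,"ty": 0.8,"tz": 3,"twist": 0,"fingers": 255},
    {"tx": 0,"ty": 0.8,"tz": 3,"twist": 0,"fingers": 255}
  ]
}}

```text
time_s: 16.18
position: [0.5173, -0.1475, 0.154]
orientation: [[0.188, -0.982, -0.002], [-0.982, -0.188, -0.0], [0.0, 0.002, -1.0]]
contact_force: [-4.5, -2.0, 2.7]
grip_width: 0.0121
```

Run:
```python
from h import *
q=np.load("q.npy");s=avg(3);to(tum(q,[-.083,-.125,.155])[0],np.degrees(q[2]),s)
R=s["orientation"]
for th in list(np.arange(0,2.36,.1))+[2.33]:
  f=th-np.radians(67.5);f0=-np.radians(67.5)
  dx=.09*(np.sin(f)-np.sin(f0));dz=.09*(np.cos(f)-np.cos(f0))
  print(round(th,2),np.round(R.T@(tum(q,[dx,0,dz])[0]-[q[0],q[1],0])*1e3,1))
```

```text
std mm [0.01 0.01 0.01]
t 16.33 pos [ 517.3 -147.5  154. ] q6 [ -15.9 -116.7] F [-5.1 -1.2  2.6] Tz [-0.31  1.04  0.01] w 12.1 -> d [-0.  -0.7 -1. ] tw -0.0
0.0 [0. 0. 0.]
0.1 [-0.  -3.8 -8.1]
0.2 [ -0.   -8.5 -15.8]
0.3 [ -0.  -13.8 -23.1]
0.4 [ -0.  -19.9 -29.7]
0.5 [ -0.  -26.6 -35.7]
0.6 [ -0.  -33.9 -41. ]
0.7 [ -0.  -41.7 -45.5]
0.8 [ -0.  -49.8 -49.3]
0.9 [ -0.  -58.3 -52.2]
1.0 [ -0.  -67.1 -54.3]
1.1 [ -0.1 -76.  -55.4]
1.2 [ -0.1 -85.  -55.7]
1.3 [ -0.1 -94.  -55.1]
1.4 [-1.000e-01 -1.029e+02 -5.350e+01]
1.5 [-1.000e-01 -1.115e+02 -5.110e+01]
1.6 [-1.000e-01 -1.199e+02 -4.790e+01]
1.7 [-1.000e-01 -1.279e+02 -4.380e+01]
1.8 [-1.000e-01 -1.355e+02 -3.900e+01]
1.9 [-1.000e-01 -1.426e+02 -3.340e+01]
2.0 [-1.00e-01 -1.49e+02 -2.71e+01]
2.1 [-1.000e-01 -1.548e+02 -2.020e+01]
2.2 [-1.000e-01 -1.599e+02 -1.280e+01]
2.3 [-1.000e-01 -1.642e+02 -4.900e+00]
2.33 [-1.000e-01 -1.654e+02 -2.500e+00]
```

Request:
{"api": "arm_command", "payload": {
  "deltas": [
    {"tx": 0,"ty": -3.8,"tz": -8.1,"twist": 0,"fingers": 255},
    {"tx": 0,"ty": -8.5,"tz": -15.8,"twist": 0,"fingers": 255},
    {"tx": 0,"ty": -13.8,"tz": -23.1,"twist": 0,"fingers": 255},
    {"tx": 0,"ty": -19.9,"tz": -29.7,"twist": 0,"fingers": 255},
    {"tx": 0,"ty": -26.6,"tz": -35.7,"twist": 0,"fingers": 255},
    {"tx": 0,"ty": -33.9,"tz": -41,"twist": 0,"fingers": 255},
    {"tx": 0,"ty": -33.9,"tz": -41,"twist": 0,"fingers": 255}
  ]
}}

```text
time_s: 16.92
position: [0.5483, -0.1417, 0.1968]
orientation: [[0.187, -0.982, -0.007], [-0.982, -0.187, -0.002], [0.001, 0.008, -1.0]]
contact_force: [-14.9, -2.6, 12.5]
grip_width: 0.012
```

Run:
```python
from h import *
q=np.load("q.npy");s=avg(2);to(tum(q,[0,-.125,.155])[0],np.degrees(q[2]),s)
```

```text
std mm [0.01 0.01 0.  ]
t 17.02 pos [ 548.3 -141.7  196.8] q6 [ -14.4 -115.2] F [-14.2  -3.   11.6] Tz [-0.63  3.3   0.01] w 11.6 -> d [ -0.3 -52.5  41.5] tw -0.1
```

Request:
{"api": "arm_command", "payload": {
  "deltas": [
    {"tx": 0,"ty": -7.2,"tz": -6,"twist": 0,"fingers": 255},
    {"tx": 0,"ty": -15.5,"tz": -9.8,"twist": 0,"fingers": 255},
    {"tx": 0,"ty": -24.4,"tz": -12.7,"twist": 0,"fingers": 255},
    {"tx": 0,"ty": -33.2,"tz": -14.8,"twist": 0,"fingers": 255},
    {"tx": 0,"ty": -42.1,"tz": -15.9,"twist": 0,"fingers": 255},
    {"tx": 0,"ty": -51.1,"tz": -16.2,"twist": 0,"fingers": 255},
    {"tx": 0,"ty": -60.1,"tz": -15.6,"twist": 0,"fingers": 255},
    {"tx": 0,"ty": -69,"tz": -14,"twist": 0,"fingers": 255},
    {"tx": 0,"ty": -77.6,"tz": -11.6,"twist": 0,"fingers": 255},
    {"tx": 0,"ty": -86.2,"tz": -8.4,"twist": 0,"fingers": 255},
    {"tx": 0,"ty": -86.2,"tz": -8.4,"twist": 0,"fingers": 255}
  ]
}}

```text
time_s: 17.93
position: [0.6379, -0.1248, 0.2047]
orientation: [[0.188, -0.982, 0.003], [-0.982, -0.188, -0.001], [0.001, -0.002, -1.0]]
contact_force: [-1.3, -1.8, 2.4]
grip_width: 0.0117
```

Run:
```python
from h import *
q=np.load("q.npy");s=avg(2);to(tum(q,[0,-.125,.155])[0],np.degrees(q[2]),s)
```

```text
std mm [0.03 0.01 0.01]
t 18.03 pos [ 637.8 -124.8  204.7] q6 [ -11.1 -111.9] F [ 0.4 -1.2  3.2] Tz [-0.38  0.31 -0.01] w 11.8 -> d [-0.5 39.1 49.6] tw -0.0
```

Request:
{"api": "arm_command", "payload": {
  "deltas": [
    {"tx": 0,"ty": -8,"tz": 4.1,"twist": 0,"fingers": 255},
    {"tx": 0,"ty": -15.6,"tz": 8.9,"twist": 0,"fingers": 255},
    {"tx": 0,"ty": -22.7,"tz": 14.5,"twist": 0,"fingers": 255},
    {"tx": 0,"ty": -29.1,"tz": 20.8,"twist": 0,"fingers": 255},
    {"tx": 0,"ty": -34.9,"tz": 27.7,"twist": 0,"fingers": 255},
    {"tx": 0,"ty": -40,"tz": 35.1,"twist": 0,"fingers": 255},
    {"tx": 0,"ty": -43.5,"tz": 41.5,"twist": 0,"fingers": 255},
    {"tx": 0,"ty": -43.5,"tz": 41.5,"twist": 0,"fingers": 255},
    {"tx": 0,"ty": -43.5,"tz": 41.5,"twist": 0,"fingers": 255},
    {"tx": 0,"ty": -43.5,"tz": 41.5,"twist": 0,"fingers": 255},
    {"tx": 0,"ty": -43.5,"tz": 41.5,"twist": 0,"fingers": 255},
    {"tx": 0,"ty": -43.5,"tz": 41.5,"twist": 0,"fingers": 255}
  ]
}}

```text
time_s: 19.03
position: [0.6784, -0.117, 0.1614]
orientation: [[0.188, -0.982, -0.001], [-0.982, -0.188, -0.0], [0.0, 0.001, -1.0]]
contact_force: [-2.2, -3.2, -4.7]
grip_width: 0.0118
```

Run:
```python
from h import *
from rig import ctrl
q=np.load("q.npy");s=avg(2);to(tum(q,[0,-.125,.155])[0],np.degrees(q[2]),s)
a=ctrl.get_image("scene")["img"][150:310,215:375];b=ctrl.get_image("top")["img"][112:222,268:392]
c=np.hstack([cv2.resize(a,(400,400),interpolation=2),cv2.resize(b,(400,355),interpolation=2)[:355] if 0 else cv2.resize(b,(400,400),interpolation=2)]);cv2.imwrite("pics/tip.png",c)
```

```text
std mm [0.02 0.02 0.  ]
t 19.13 pos [ 678.4 -117.   161.5] q6 [  -9.8 -110.6] F [-2.7 -4.9 -4.5] Tz [-0.93  0.5  -0.  ] w 11.4 -> d [-0.3 80.2  6.6] tw -0.1
```

View pics/tip.png

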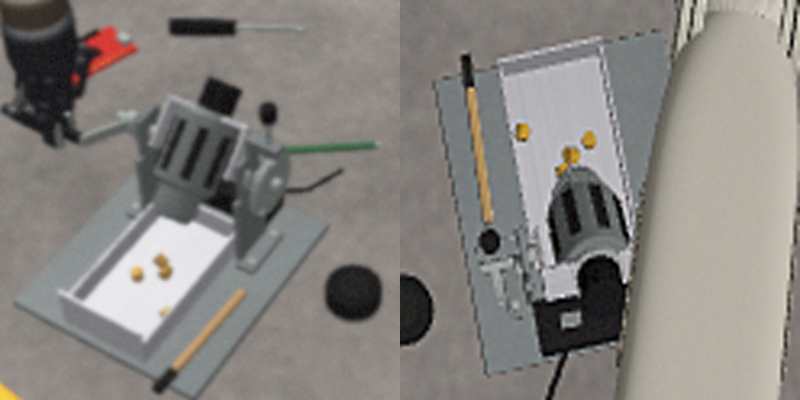

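Four studs lie in the tray, at (522,131), (589,140), (571,155) and (562,170) in the right half. I swing back along the same arc.

Request:
{"api": "arm_command", "payload": {
  "deltas": [
    {"tx": 0,"ty": 3.5,"tz": -6.3,"twist": 0,"fingers": 255},
    {"tx": 0,"ty": 8.6,"tz": -13.7,"twist": 0,"fingers": 255},
    {"tx": 0,"ty": 14.4,"tz": -20.6,"twist": 0,"fingers": 255},
    {"tx": 0,"ty": 20.8,"tz": -26.9,"twist": 0,"fingers": 255},
    {"tx": 0,"ty": 27.9,"tz": -32.5,"twist": 0,"fingers": 255},
    {"tx": 0,"ty": 35.5,"tz": -37.3,"twist": 0,"fingers": 255},
    {"tx": 0,"ty": 43.5,"tz": -41.4,"twist": 0,"fingers": 255},
    {"tx": 0,"ty": 51.9,"tz": -44.6,"twist": 0,"fingers": 255},
    {"tx": 0,"ty": 60.5,"tz": -47,"twist": 0,"fingers": 255},
    {"tx": 0,"ty": 69.4,"tz": -48.6,"twist": 0,"fingers": 255},
    {"tx": 0,"ty": 78.4,"tz": -49.2,"twist": 0,"fingers": 255},
    {"tx": 0,"ty": 87.4,"tz": -48.9,"twist": 0,"fingers": 255}
  ]
}}

```text
time_s: 20.23
position: [0.5998, -0.132, 0.2183]
orientation: [[0.19, -0.982, 0.021], [-0.982, -0.19, 0.0], [0.004, -0.021, -1.0]]
contact_force: [7.9, 2.9, 13.7]
grip_width: 0.0119
```

Request:
{"api": "arm_command", "payload": {
  "deltas": [
    {"tx": 0,"ty": 8.9,"tz": 1.1,"twist": 0,"fingers": 255},
    {"tx": 0,"ty": 17.7,"tz": 3.2,"twist": 0,"fingers": 255},
    {"tx": 0,"ty": 26.2,"tz": 6.1,"twist": 0,"fingers": 255},
    {"tx": 0,"ty": 34.3,"tz": 9.9,"twist": 0,"fingers": 255},
    {"tx": 0,"ty": 42.1,"tz": 14.4,"twist": 0,"fingers": 255},
    {"tx": 0,"ty": 49.4,"tz": 19.7,"twist": 0,"fingers": 255},
    {"tx": 0,"ty": 56.1,"tz": 25.7,"twist": 0,"fingers": 255},
    {"tx": 0,"ty": 62.2,"tz": 32.8,"twist": 0,"fingers": 255},
    {"tx": 0,"ty": 67.5,"tz": 40.4,"twist": 0,"fingers": 255},
    {"tx": 0,"ty": 72.2,"tz": 48.5,"twist": 0,"fingers": 255},
    {"tx": 0,"ty": 76,"tz": 56.8,"twist": 0,"fingers": 255},
    {"tx": 0,"ty": 76,"tz": 56.8,"twist": 0,"fingers": 255}
  ]
}}

```text
time_s: 21.23
position: [0.5177, -0.1473, 0.1566]
orientation: [[0.188, -0.982, 0.003], [-0.982, -0.188, -0.001], [0.002, -0.002, -1.0]]
contact_force: [-4.2, -2.8, 2.2]
grip_width: 0.0115
```

Run:
```python
from h import *
q=np.load("q.npy");s=avg(4);to(tum(q,[-.083,-.125,.155])[0],np.degrees(q[2]),s)
```

```text
std mm [0.01 0.01 0.01]
t 21.43 pos [ 517.8 -147.3  156.6] q6 [ -15.9 -116.7] F [-4.8 -3.3  3.2] Tz [-0.68  0.83 -0.04] w 12.0 -> d [ 0.1 -0.2  1.6] tw -0.0
```

Request:
{"api": "arm_command", "payload": {
  "deltas": [
    {"tx": 0,"ty": 0.3,"tz": 1.5,"twist": 0,"fingers": 255},
    {"tx": 0,"ty": 0.6,"tz": 3,"twist": 0,"fingers": 255},
    {"tx": 0,"ty": 0.6,"tz": 3,"twist": 0,"fingers": 255},
    {"tx": 0,"ty": 0.6,"tz": 3,"twist": 0,"fingers": 255},
    {"tx": 0,"ty": 0.6,"tz": 3,"twist": 0,"fingers": 255}
  ]
}}

```text
time_s: 21.85
position: [0.5169, -0.1475, 0.1543]
orientation: [[0.188, -0.982, 0.002], [-0.982, -0.188, -0.001], [0.002, -0.001, -1.0]]
contact_force: [-7.1, -2.9, 7.2]
grip_width: 0.0121
```

Run:
```python
from h import *
q=np.load("q.npy");s=avg(2);to(tum(q,[-.083,-.125,.155])[0],np.degrees(q[2]),s)
```

```text
std mm [0.01 0.   0.  ]
t 21.95 pos [ 517.  -147.5  154.3] q6 [ -15.9 -116.7] F [-8.3 -3.   7.5] Tz [-0.57  1.2  -0.03] w 11.8 -> d [ 0.1 -1.1 -0.7] tw -0.0
```

Request:
{"api": "arm_command", "payload": {
  "deltas": [
    {"tx": 0,"ty": 0,"tz": 0,"twist": 0,"fingers": 100},
    {"tx": 0,"ty": 0,"tz": 0,"twist": 0,"fingers": 0},
    {"tx": 0,"ty": 0,"tz": 0,"twist": 0,"fingers": 0},
    {"tx": 0,"ty": 0,"tz": 0,"twist": 0,"fingers": 0},
    {"tx": 0,"ty": 0,"tz": -10,"twist": 0,"fingers": 0},
    {"tx": 0,"ty": 0,"tz": -40,"twist": 0,"fingers": 0},
    {"tx": 0,"ty": 0,"tz": -80,"twist": 0,"fingers": 0},
    {"tx": 0,"ty": 0,"tz": -120,"twist": 0,"fingers": 0},
    {"tx": 0,"ty": 0,"tz": -135,"twist": 0,"fingers": 0},
    {"tx": 0,"ty": 0,"tz": -135,"twist": 0,"fingers": 0},
    {"tx": -30,"ty": -11,"tz": -135,"twist": 0,"fingers": 0}
  ]
}}

```text
time_s: 22.87
position: [0.5236, -0.1194, 0.288]
orientation: [[0.182, -0.983, 0.004], [-0.983, -0.182, -0.003], [0.004, -0.003, -1.0]]
contact_force: [0.5, 0.5, -0.4]
grip_width: 0.0852
```

Request:
{"api": "arm_command", "payload": {
  "deltas": [
    {"tx": -35,"ty": -13,"tz": 0,"twist": 0,"fingers": 0},
    {"tx": -72,"ty": -27,"tz": 0,"twist": 0,"fingers": 0},
    {"tx": -109,"ty": -41,"tz": 0,"twist": 0,"fingers": 0},
    {"tx": -146,"ty": -55,"tz": 0,"twist": 0,"fingers": 0},
    {"tx": -180,"ty": -68,"tz": 0,"twist": 0,"fingers": 0},
    {"tx": -190,"ty": -71,"tz": 0,"twist": 0,"fingers": 0},
    {"tx": -190,"ty": -71,"tz": 0,"twist": 0,"fingers": 0}
  ]
}}

```text
time_s: 23.45
position: [0.5567, 0.0874, 0.285]
orientation: [[0.193, -0.981, -0.002], [-0.981, -0.193, 0.0], [-0.001, 0.002, -1.0]]
contact_force: [0.8, -0.3, 0.3]
grip_width: 0.0854
```

Run:
```python
from h import *
from rig import ctrl
q=np.load("q.npy");s=avg(6);to(tum(q,[0,.095,.225])[0],np.degrees(q[2]),s)
d=ctrl.get_image("wrist");cv2.imwrite("pics/w5.png",d["img"])
F=np.eye(4);F[:3,:3]=s["orientation"];F[:3,3]=s["position"];T=F@np.array(d["mount"])
print(proj(tum(q,np.array([[0,0,.22],[0,.095,.252],[0,.095,.238],[-.083,-.094,.181]])),d,T).round())
```

```text
std mm [0.11 1.   0.34]
t 23.75 pos [556.7  83.6 285.7] q6 [  8.4 -92.3] F [-0.2 -0.1  0.2] Tz [-0.02  0.01  0.01] w 85.3 -> d [-0.5 -1.5 60.7] tw -0.0
[[317.  58.]
 [317. 230.]
 [317. 222.]
 [451. -98.]]
```

View pics/w5.png

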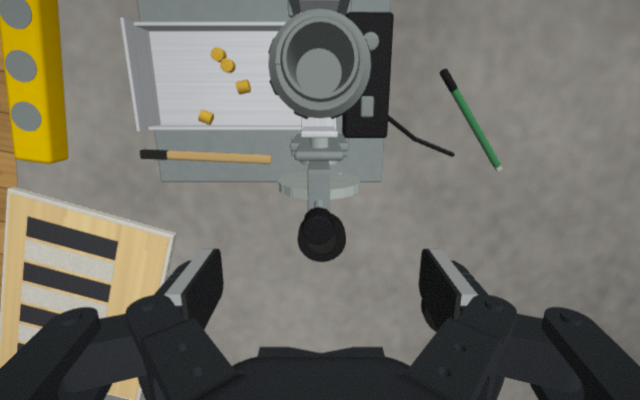

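The barrel is empty and upright at (319,63), and the four studs are in the tray. Next I grip the knob and push it home.

Request:
{"api": "arm_command", "payload": {
  "deltas": [
    {"tx": -0.5,"ty": -1.5,"tz": 15,"twist": 0,"fingers": 0},
    {"tx": -0.5,"ty": -1.5,"tz": 35,"twist": 0,"fingers": 0},
    {"tx": -0.5,"ty": -1.5,"tz": 52,"twist": 0,"fingers": 0},
    {"tx": -0.5,"ty": -1.5,"tz": 60.7,"twist": 0,"fingers": 0},
    {"tx": -0.5,"ty": -1.5,"tz": 60.7,"twist": 0,"fingers": 0},
    {"tx": -0.5,"ty": -1.5,"tz": 60.7,"twist": 0,"fingers": 0},
    {"tx": -0.5,"ty": -1.5,"tz": 60.7,"twist": 0,"fingers": 150},
    {"tx": -0.5,"ty": -1.5,"tz": 60.7,"twist": 0,"fingers": 255},
    {"tx": -0.5,"ty": -1.5,"tz": 60.7,"twist": 0,"fingers": 255},
    {"tx": -0.5,"ty": -1.5,"tz": 60.7,"twist": 0,"fingers": 255},
    {"tx": -0.5,"ty": -1.5,"tz": 60.7,"twist": 0,"fingers": 255},
    {"tx": -0.5,"ty": -1.5,"tz": 60.7,"twist": 0,"fingers": 255}
  ]
}}

```text
time_s: 24.8
position: [0.5581, 0.0849, 0.2257]
orientation: [[0.188, -0.982, -0.0], [-0.982, -0.188, -0.0], [0.0, 0.0, -1.0]]
contact_force: [0.0, -1.1, 1.5]
grip_width: 0.0171
```

Request:
{"api": "arm_command", "payload": {
  "deltas": [
    {"tx": 0,"ty": 0,"tz": 0,"twist": 0,"fingers": 255},
    {"tx": 0,"ty": 0,"tz": 2,"twist": 0,"fingers": 255},
    {"tx": 0,"ty": 0,"tz": 4,"twist": 0,"fingers": 255},
    {"tx": 0,"ty": 0,"tz": 6,"twist": 0,"fingers": 255},
    {"tx": 0,"ty": 0,"tz": 8,"twist": 0,"fingers": 255},
    {"tx": 0,"ty": 0,"tz": 10,"twist": 0,"fingers": 255},
    {"tx": 0,"ty": 0,"tz": 12,"twist": 0,"fingers": 255},
    {"tx": 0,"ty": 0,"tz": 13.5,"twist": 0,"fingers": 255},
    {"tx": 0,"ty": 0,"tz": 14.5,"twist": 0,"fingers": 255},
    {"tx": 0,"ty": 0,"tz": 15,"twist": 0,"fingers": 255},
    {"tx": 0,"ty": 0,"tz": 15,"twist": 0,"fingers": 255}
  ]
}}

```text
time_s: 25.72
position: [0.5583, 0.0849, 0.2119]
orientation: [[0.188, -0.982, 0.001], [-0.982, -0.188, 0.0], [0.0, -0.001, -1.0]]
contact_force: [-4.7, -0.4, 9.6]
grip_width: 0.0168
```

Run:
```python
from h import *
q=np.load("q.npy");s=avg(3);to(tum(q,[0,.095,.211])[0],np.degrees(q[2]),s)
```

```text
std mm [0.01 0.02 0.01]
t 25.87 pos [558.3  84.9 211.9] q6 [  8.6 -92.2] F [-5.  -0.2 10.5] Tz [-0.14  1.14  0.02] w 16.9 -> d [0.5 0.3 0.9] tw -0.0
```

Request:
{"api": "arm_command", "payload": {
  "deltas": [
    {"tx": 0,"ty": 0,"tz": 1,"twist": 0,"fingers": 255},
    {"tx": 0,"ty": 0,"tz": 2,"twist": 0,"fingers": 255},
    {"tx": 0,"ty": 0,"tz": 2.5,"twist": 0,"fingers": 255},
    {"tx": 0,"ty": 0,"tz": 2.5,"twist": 0,"fingers": 255}
  ]
}}

```text
time_s: 26.2
position: [0.5584, 0.0849, 0.2118]
orientation: [[0.188, -0.982, 0.004], [-0.982, -0.188, 0.001], [0.0, -0.004, -1.0]]
contact_force: [-9.1, -0.9, 20.7]
grip_width: 0.0169
```

Run:
```python
from h import *
q=np.load("q.npy");s=avg(3);to(tum(q,[0,.095,.211])[0],np.degrees(q[2]),s)
```

```text
std mm [0.01 0.01 0.01]
t 26.35 pos [558.4  85.  211.8] q6 [  8.6 -92.2] F [-8.9 -1.4 20. ] Tz [-0.27  1.91  0.01] w 17.0 -> d [0.5 0.5 0.8] tw -0.0
```

The plunger is home: 13.9 mm of travel, then a hard stop at 20 N. Now I fetch the cap.

Request:
{"api": "arm_command", "payload": {
  "deltas": [
    {"tx": 0,"ty": 0,"tz": -2.5,"twist": 0,"fingers": 255},
    {"tx": 0,"ty": 0,"tz": -2.5,"twist": 0,"fingers": 100},
    {"tx": 0,"ty": 0,"tz": -2.5,"twist": 0,"fingers": 0},
    {"tx": 0,"ty": 0,"tz": -2.5,"twist": 0,"fingers": 0},
    {"tx": 0,"ty": 0,"tz": -2.5,"twist": 0,"fingers": 0},
    {"tx": 0,"ty": 0,"tz": -20,"twist": 0,"fingers": 0},
    {"tx": 0,"ty": 0,"tz": -45,"twist": 5,"fingers": 0},
    {"tx": -30,"ty": 1,"tz": -45,"twist": 11,"fingers": 0},
    {"tx": -65,"ty": 2,"tz": -45,"twist": 18,"fingers": 0},
    {"tx": -95,"ty": 2,"tz": -45,"twist": 25,"fingers": 0},
    {"tx": -105,"ty": 2,"tz": -45,"twist": 25,"fingers": 0},
    {"tx": -105,"ty": 2,"tz": -45,"twist": 25,"fingers": 0}
  ]
}}

```text
time_s: 27.35
position: [0.5362, 0.19, 0.2523]
orientation: [[-0.239, -0.971, -0.001], [-0.971, 0.239, 0.0], [0.0, 0.001, -1.0]]
contact_force: [-0.4, 0.0, 0.0]
grip_width: 0.0853
```

Request:
{"api": "arm_command", "payload": {
  "deltas": [
    {"tx": 0,"ty": 0,"tz": 40,"twist": 0,"fingers": 0},
    {"tx": 0,"ty": 0,"tz": 80,"twist": 0,"fingers": 0},
    {"tx": 0,"ty": 0,"tz": 120,"twist": 0,"fingers": 0},
    {"tx": 0,"ty": 0,"tz": 150,"twist": 0,"fingers": 0},
    {"tx": 0,"ty": 0,"tz": 150,"twist": 0,"fingers": 0},
    {"tx": 0,"ty": 0,"tz": 150,"twist": 0,"fingers": 0}
  ]
}}

```text
time_s: 27.85
position: [0.5356, 0.186, 0.1014]
orientation: [[-0.245, -0.97, -0.004], [-0.97, 0.245, -0.002], [0.003, 0.004, -1.0]]
contact_force: [1.4, 1.1, 1.0]
grip_width: 0.0854
```

Run:
```python
from h import *
from rig import ctrl
q=np.load("q.npy");s=avg(6);to([.5364,.1876,.04],None,s)
d=ctrl.get_image("wrist");cv2.imwrite("pics/w6.png",d["img"])
F=np.eye(4);F[:3,:3]=s["orientation"];F[:3,3]=s["position"];T=F@np.array(d["mount"])
g=cv2.cvtColor(d["img"],cv2.COLOR_BGR2GRAY);m=((g<60)*255).astype(np.uint8);m[235:]=0
a=np.radians(np.arange(0,360,2));u=proj(np.c_[.5364+.032*np.cos(a),.1876+.032*np.sin(a),0*a+.028],d,T)
print("pred",u.min(0).round(1),u.max(0).round(1))
n,_,st,_=cv2.connectedComponentsWithStats(m)
print([x.tolist() for x in st[1:] if x[4]>300])
```

```text
std mm [0.53 0.45 0.74]
t 28.15 pos [538.5 187.7 105.2] q6 [ 19.3 -56.6] F [-0.   0.   0.4] Tz [ 0.01 -0.    0.  ] w 85.4 -> d [ 0.7  2.3 65.2] tw 0
pred [277.9 159.4] [370.3 247.4]
[[0, 0, 111, 39, 2514], [279, 152, 91, 83, 6140], [546, 162, 94, 73, 2886]]
```

Request:
{"api": "arm_command", "payload": {
  "deltas": [
    {"tx": 0.7,"ty": 2.3,"tz": 0,"twist": 0,"fingers": 0},
    {"tx": 0.7,"ty": 2.3,"tz": 25,"twist": 0,"fingers": 0},
    {"tx": 0.7,"ty": 2.3,"tz": 55,"twist": 0,"fingers": 0},
    {"tx": 0.7,"ty": 2.3,"tz": 80,"twist": 0,"fingers": 0},
    {"tx": 0.7,"ty": 2.3,"tz": 98,"twist": 0,"fingers": 0},
    {"tx": 0.7,"ty": 2.3,"tz": 105,"twist": 0,"fingers": 0},
    {"tx": 0.7,"ty": 2.3,"tz": 108,"twist": 0,"fingers": 0},
    {"tx": 0.7,"ty": 2.3,"tz": 109.5,"twist": 0,"fingers": 0},
    {"tx": 0.7,"ty": 2.3,"tz": 109.5,"twist": 0,"fingers": 0},
    {"tx": 0.7,"ty": 2.3,"tz": 109.5,"twist": 0,"fingers": 0},
    {"tx": 0.7,"ty": 2.3,"tz": 109.5,"twist": 0,"fingers": 0}
  ]
}}

```text
time_s: 29.12
position: [0.5354, 0.1879, -0.0052]
orientation: [[-0.245, -0.97, 0.002], [-0.97, 0.245, 0.001], [-0.001, -0.002, -1.0]]
contact_force: [-1.0, -0.1, -0.4]
grip_width: 0.0856
```

Request:
{"api": "arm_command", "payload": {
  "deltas": [
    {"tx": 0,"ty": 0,"tz": 0,"twist": 0,"fingers": 60},
    {"tx": 0,"ty": 0,"tz": 0,"twist": 0,"fingers": 120},
    {"tx": 0,"ty": 0,"tz": 0,"twist": 0,"fingers": 255},
    {"tx": 0,"ty": 0,"tz": 0,"twist": 0,"fingers": 255},
    {"tx": 0,"ty": 0,"tz": 0,"twist": 0,"fingers": 255},
    {"tx": 0,"ty": 0,"tz": 0,"twist": 0,"fingers": 255}
  ]
}}

```text
time_s: 29.62
position: [0.5352, 0.1879, -0.0054]
orientation: [[-0.245, -0.97, 0.002], [-0.97, 0.245, 0.001], [-0.001, -0.002, -1.0]]
contact_force: [-0.1, 0.3, 5.5]
grip_width: 0.0625
```

Run:
```python
from h import *
s=avg(3);to([.5364,.1876,0],None,s)
```

```text
std mm [0.   0.02 0.01]
t 29.77 pos [535.2 187.9  -5.4] q6 [ 19.3 -56.5] F [-0.4 -0.3  5.5] Tz [-0.01  0.21 -0.  ] w 62.5 -> d [-0.  -1.2 -5.4] tw 0
```

Request:
{"api": "arm_command", "payload": {
  "deltas": [
    {"tx": 0,"ty": 0,"tz": -10,"twist": 0,"fingers": 255},
    {"tx": 0,"ty": 0,"tz": -40,"twist": 0,"fingers": 255},
    {"tx": 0,"ty": 0,"tz": -80,"twist": 0,"fingers": 255},
    {"tx": 0,"ty": 0,"tz": -120,"twist": 0,"fingers": 255},
    {"tx": 0,"ty": 0,"tz": -160,"twist": 0,"fingers": 255},
    {"tx": 0,"ty": 0,"tz": -200,"twist": 0,"fingers": 255},
    {"tx": 0,"ty": 0,"tz": -240,"twist": 0,"fingers": 255},
    {"tx": 0,"ty": 0,"tz": -266,"twist": 0,"fingers": 255},
    {"tx": 0,"ty": 0,"tz": -266,"twist": 0,"fingers": 255},
    {"tx": 0,"ty": 0,"tz": -266,"twist": 0,"fingers": 255}
  ]
}}

```text
time_s: 30.6
position: [0.5351, 0.1878, 0.2619]
orientation: [[-0.245, -0.97, 0.004], [-0.97, 0.245, 0.002], [-0.003, -0.004, -1.0]]
contact_force: [0.0, -0.0, -1.3]
grip_width: 0.0626
```

Run:
```python
from h import *
s=avg(3);to([.5757,-.0091,.26],None,s)
```

```text
std mm [0.37 0.13 0.87]
t 30.75 pos [533.6 187.3 258.5] q6 [ 19.3 -56.5] F [ 0.   0.2 -0.8] Tz [ 0.01 -0.01 -0.02] w 62.8 -> d [180.1 -88.9  -1.5] tw 0
```

Request:
{"api": "arm_command", "payload": {
  "deltas": [
    {"tx": 30,"ty": -15,"tz": 0,"twist": -7,"fingers": 255},
    {"tx": 60,"ty": -30,"tz": 0,"twist": -14,"fingers": 255},
    {"tx": 90,"ty": -45,"tz": 0,"twist": -21,"fingers": 255},
    {"tx": 120,"ty": -60,"tz": 0,"twist": -28,"fingers": 255},
    {"tx": 150,"ty": -74,"tz": 0,"twist": -35,"fingers": 255},
    {"tx": 170,"ty": -84,"tz": 0,"twist": -42,"fingers": 255},
    {"tx": 180,"ty": -89,"tz": 0,"twist": -49,"fingers": 255},
    {"tx": 180,"ty": -89,"tz": 0,"twist": -56,"fingers": 255},
    {"tx": 180,"ty": -89,"tz": 0,"twist": -60,"fingers": 255},
    {"tx": 180,"ty": -89,"tz": 0,"twist": -60,"fingers": 255},
    {"tx": 180,"ty": -89,"tz": 0,"twist": -60,"fingers": 255}
  ]
}}

```text
time_s: 31.67
position: [0.5757, -0.0088, 0.2575]
orientation: [[0.716, -0.698, -0.004], [-0.698, -0.716, 0.0], [-0.003, 0.003, -1.0]]
contact_force: [0.0, 0.4, -1.1]
grip_width: 0.0624
```

Run:
```python
from h import *
s=avg(6);to([.5757,-.0091,.26],None,s)
```

```text
std mm [0.21 0.07 0.47]
t 31.97 pos [576.2  -8.5 258.7] q6 [  -0.8 -136.7] F [ 0.3 -0.5 -0.2] Tz [-0.   -0.01  0.02] w 62.5 -> d [ 0.1  0.8 -1.3] tw 0
```

Request:
{"api": "arm_command", "payload": {
  "deltas": [
    {"tx": 0.1,"ty": 0.8,"tz": 10,"twist": 0,"fingers": 255},
    {"tx": 0.1,"ty": 0.8,"tz": 25,"twist": 0,"fingers": 255},
    {"tx": 0.1,"ty": 0.8,"tz": 35,"twist": 0,"fingers": 255},
    {"tx": 0.1,"ty": 0.8,"tz": 40,"twist": 0,"fingers": 255},
    {"tx": 0.1,"ty": 0.8,"tz": 43,"twist": 0,"fingers": 255},
    {"tx": 0.1,"ty": 0.8,"tz": 46,"twist": 0,"fingers": 255},
    {"tx": 0.1,"ty": 0.8,"tz": 49,"twist": 0,"fingers": 255},
    {"tx": 0.1,"ty": 0.8,"tz": 51,"twist": 0,"fingers": 255},
    {"tx": 0.1,"ty": 0.8,"tz": 53,"twist": 0,"fingers": 255},
    {"tx": 0.1,"ty": 0.8,"tz": 53,"twist": 0,"fingers": 255},
    {"tx": 0.1,"ty": 0.8,"tz": 53,"twist": 0,"fingers": 255}
  ]
}}

```text
time_s: 32.88
position: [0.5761, -0.0094, 0.2065]
orientation: [[0.717, -0.697, 0.0], [-0.697, -0.717, -0.0], [0.0, -0.0, -1.0]]
contact_force: [-0.2, 0.4, -0.7]
grip_width: 0.0624
```

Run:
```python
from h import *
s=avg(3);to([.5757,-.0091,.2006],None,s)
```

```text
std mm [0.02 0.01 0.01]
t 33.03 pos [576.2  -9.4 206.7] q6 [  -0.9 -136.8] F [ 0.3  0.4 -0.5] Tz [-0.01 -0.01 -0.01] w 62.2 -> d [-0.6  0.1  6.1] tw 0
```

No contact yet, as expected. Now I go slowly to touch down.

Request:
{"api": "arm_command", "payload": {
  "deltas": [
    {"tx": -0.5,"ty": 0,"tz": 1,"twist": 0,"fingers": 255},
    {"tx": -0.5,"ty": 0,"tz": 2,"twist": 0,"fingers": 255},
    {"tx": -0.5,"ty": 0,"tz": 3,"twist": 0,"fingers": 255},
    {"tx": -0.5,"ty": 0,"tz": 4,"twist": 0,"fingers": 255},
    {"tx": -0.5,"ty": 0,"tz": 5,"twist": 0,"fingers": 255},
    {"tx": -0.5,"ty": 0,"tz": 5.5,"twist": 0,"fingers": 255},
    {"tx": -0.5,"ty": 0,"tz": 6,"twist": 0,"fingers": 255},
    {"tx": -0.5,"ty": 0,"tz": 6,"twist": 0,"fingers": 255}
  ]
}}

```text
time_s: 33.7
position: [0.5755, -0.0089, 0.2002]
orientation: [[0.718, -0.697, -0.001], [-0.697, -0.718, 0.0], [-0.001, 0.0, -1.0]]
contact_force: [-0.3, 0.6, -0.4]
grip_width: 0.0623
```

Run:
```python
from h import *
s=avg(3);to([.5757,-.0091,.2006],None,s)
```

```text
std mm [0.   0.01 0.01]
t 33.85 pos [575.5  -9.  200.3] q6 [  -0.9 -136.7] F [-0.8  0.9 -0.8] Tz [ 0.14  0.2  -0.04] w 62.4 -> d [ 0.2 -0.  -0.3] tw 0
```

Request:
{"api": "arm_command", "payload": {
  "deltas": [
    {"tx": 0,"ty": 0,"tz": 0.5,"twist": 0,"fingers": 255},
    {"tx": 0,"ty": 0,"tz": 1,"twist": 0,"fingers": 255},
    {"tx": 0,"ty": 0,"tz": 1.5,"twist": 0,"fingers": 255},
    {"tx": 0,"ty": 0,"tz": 1.5,"twist": 0,"fingers": 255}
  ]
}}

```text
time_s: 34.18
position: [0.5757, -0.009, 0.1995]
orientation: [[0.717, -0.697, 0.001], [-0.697, -0.717, 0.0], [0.0, -0.001, -1.0]]
contact_force: [-2.1, -0.2, 4.2]
grip_width: 0.0621
```

Run:
```python
from h import *
s=avg(3);to([.5757,-.0091,.2006],None,s)
```

```text
std mm [0.01 0.01 0.03]
t 34.33 pos [575.7  -9.  199.5] q6 [  -0.9 -136.7] F [-2.8  0.6  5.1] Tz [0.3  0.67 0.03] w 62.7 -> d [ 0.1  0.1 -1.1] tw 0
```

Contact is at the height expected for about 258° before fully down. I screw clockwise and follow the pitch.

Request:
{"api": "arm_command", "payload": {
  "deltas": [
    {"tx": 0,"ty": 0,"tz": 0.3,"twist": 7,"fingers": 255},
    {"tx": 0,"ty": 0,"tz": 0.5,"twist": 14,"fingers": 255},
    {"tx": 0,"ty": 0,"tz": 0.8,"twist": 21,"fingers": 255},
    {"tx": 0,"ty": 0,"tz": 1.1,"twist": 28,"fingers": 255},
    {"tx": 0,"ty": 0,"tz": 1.4,"twist": 35,"fingers": 255},
    {"tx": 0,"ty": 0,"tz": 1.6,"twist": 42,"fingers": 255},
    {"tx": 0,"ty": 0,"tz": 1.9,"twist": 49,"fingers": 255},
    {"tx": 0,"ty": 0,"tz": 2.2,"twist": 56,"fingers": 255},
    {"tx": 0,"ty": 0,"tz": 2.4,"twist": 63,"fingers": 255},
    {"tx": 0,"ty": 0,"tz": 2.7,"twist": 70,"fingers": 255},
    {"tx": 0,"ty": 0,"tz": 3,"twist": 77,"fingers": 255},
    {"tx": 0,"ty": 0,"tz": 3.3,"twist": 84,"fingers": 255}
  ]
}}

```text
time_s: 35.33
position: [0.5764, -0.0084, 0.1959]
orientation: [[-0.622, -0.783, 0.002], [-0.783, 0.622, 0.001], [-0.002, -0.001, -1.0]]
contact_force: [-0.0, 0.5, 1.2]
grip_width: 0.0628
```

Run:
```python
from h import *
s=avg(3);to([.5757,-.0091,.2006],None,s)
```

```text
std mm [0.07 0.1  0.01]
t 35.48 pos [576.7  -9.  195.9] q6 [ -0.9 -52.9] F [0.5 1.1 2.4] Tz [ 0.22 -0.22 -0.13] w 62.2 -> d [ 0.7  0.7 -4.7] tw 0
```

Request:
{"api": "arm_command", "payload": {
  "deltas": [
    {"tx": 0,"ty": 0,"tz": 0.3,"twist": 7,"fingers": 255},
    {"tx": 0,"ty": 0,"tz": 0.5,"twist": 14,"fingers": 255},
    {"tx": 0,"ty": 0,"tz": 0.8,"twist": 21,"fingers": 255},
    {"tx": 0,"ty": 0,"tz": 1.1,"twist": 28,"fingers": 255},
    {"tx": 0,"ty": 0,"tz": 1.4,"twist": 35,"fingers": 255},
    {"tx": 0,"ty": 0,"tz": 1.6,"twist": 42,"fingers": 255},
    {"tx": 0,"ty": 0,"tz": 1.9,"twist": 49,"fingers": 255},
    {"tx": 0,"ty": 0,"tz": 2.2,"twist": 56,"fingers": 255},
    {"tx": 0,"ty": 0,"tz": 2.4,"twist": 63,"fingers": 255},
    {"tx": 0,"ty": 0,"tz": 2.7,"twist": 70,"fingers": 255},
    {"tx": 0,"ty": 0,"tz": 3,"twist": 77,"fingers": 255},
    {"tx": 0,"ty": 0,"tz": 3.3,"twist": 84,"fingers": 255}
  ]
}}

```text
time_s: 36.48
position: [0.5759, -0.0089, 0.1927]
orientation: [[-0.845, 0.534, 0.001], [0.534, 0.845, 0.0], [-0.0, 0.001, -1.0]]
contact_force: [-1.9, 0.6, 5.5]
grip_width: 0.0625
```

Run:
```python
from h import *
s=avg(3);to([.5757,-.0091,.2006],None,s)
```

```text
std mm [0.12 0.02 0.04]
t 36.63 pos [576.3  -9.  192.8] q6 [-0.9 31. ] F [0.  1.5 4.5] Tz [ 0.41  0.   -0.06] w 62.0 -> d [ 0.4 -0.4 -7.8] tw 0
```

Request:
{"api": "arm_command", "payload": {
  "deltas": [
    {"tx": 0,"ty": 0,"tz": 0.3,"twist": 7,"fingers": 255},
    {"tx": 0,"ty": 0,"tz": 0.5,"twist": 14,"fingers": 255},
    {"tx": 0,"ty": 0,"tz": 0.8,"twist": 21,"fingers": 255},
    {"tx": 0,"ty": 0,"tz": 1.1,"twist": 28,"fingers": 255},
    {"tx": 0,"ty": 0,"tz": 1.4,"twist": 35,"fingers": 255},
    {"tx": 0,"ty": 0,"tz": 1.6,"twist": 42,"fingers": 255},
    {"tx": 0,"ty": 0,"tz": 1.9,"twist": 49,"fingers": 255},
    {"tx": 0,"ty": 0,"tz": 2.2,"twist": 56,"fingers": 255},
    {"tx": 0,"ty": 0,"tz": 2.4,"twist": 63,"fingers": 255},
    {"tx": 0,"ty": 0,"tz": 2.7,"twist": 70,"fingers": 255},
    {"tx": 0,"ty": 0,"tz": 3,"twist": 77,"fingers": 255}
  ]
}}

```text
time_s: 37.55
position: [0.5764, -0.0099, 0.1909]
orientation: [[0.329, 0.944, 0.003], [0.944, -0.329, -0.002], [-0.001, 0.003, -1.0]]
contact_force: [-1.2, -0.5, 11.1]
grip_width: 0.0624
```

Run:
```python
from h import *
s=avg(3);to([.5757,-.0091,.2006],None,s)
```

```text
std mm [0.02 0.09 0.01]
t 37.7 pos [576.5  -9.6 190.9] q6 [ -0.9 108. ] F [-1.6  0.9  8.6] Tz [ 0.08  0.4  -0.07] w 61.9 -> d [ 0.2 -0.9 -9.7] tw 0
```

Request:
{"api": "arm_command", "payload": {
  "deltas": [
    {"tx": 0,"ty": 0,"tz": 0.1,"twist": 4,"fingers": 255},
    {"tx": 0,"ty": 0,"tz": 0.2,"twist": 8,"fingers": 255},
    {"tx": 0,"ty": 0,"tz": 0.3,"twist": 12,"fingers": 255},
    {"tx": 0,"ty": 0,"tz": 0.4,"twist": 15,"fingers": 255},
    {"tx": 0,"ty": 0,"tz": 0.4,"twist": 18,"fingers": 255},
    {"tx": 0,"ty": 0,"tz": 0.4,"twist": 18,"fingers": 255}
  ]
}}

```text
time_s: 38.2
position: [0.5761, -0.0098, 0.1907]
orientation: [[0.602, 0.798, 0.002], [0.798, -0.602, -0.002], [0.0, 0.003, -1.0]]
contact_force: [-2.5, -0.7, 11.1]
grip_width: 0.062
```

Run:
```python
from h import *
s=avg(3);to([.5757,-.0091,.2006],None,s)
```

```text
std mm [0.01 0.01 0.02]
t 38.35 pos [576.1  -9.8 190.7] q6 [ -0.9 126. ] F [-2.4 -0.4 10.9] Tz [-0.03  0.76 -0.11] w 62.3 -> d [ 0.3 -0.7 -9.9] tw 0
```

Request:
{"api": "arm_command", "payload": {
  "deltas": [
    {"tx": 0,"ty": 0,"tz": 0.2,"twist": 5,"fingers": 255},
    {"tx": 0,"ty": 0,"tz": 0.4,"twist": 10,"fingers": 255},
    {"tx": 0,"ty": 0,"tz": 0.6,"twist": 15,"fingers": 255},
    {"tx": 0,"ty": 0,"tz": 0.8,"twist": 20,"fingers": 255},
    {"tx": 0,"ty": 0,"tz": 0.8,"twist": 20,"fingers": 255}
  ]
}}

```text
time_s: 38.77
position: [0.5769, -0.008, 0.1905]
orientation: [[0.839, 0.544, 0.004], [0.544, -0.839, 0.002], [0.005, 0.001, -1.0]]
contact_force: [-1.5, 4.3, 11.9]
grip_width: 0.0622
```

Run:
```python
from h import *
from rig import ctrl
s=avg(3);to([.5757,-.0091,.2006],None,s);print(s["joint_efforts"])
a=ctrl.get_image("scene")["img"][150:250,240:360]
cv2.imwrite("pics/s7.png",cv2.resize(a,None,fx=5,fy=5,interpolation=2))
```

```text
std mm [0.01 0.01 0.01]
t 38.92 pos [576.9  -7.9 190.5] q6 [ -0.9 146. ] F [-1.7  4.7 11.6] Tz [ 0.84  0.55 -0.18] w 62.3 -> d [ -1.5   0.3 -10.1] tw 0
[ -2.33261079 -38.29716682  21.51308119  -0.86597409  -1.21912792
  -0.19890545]
```

The z stopped at 190.5, which puts the lower edge at about 196 mm, so it may be down. The turning torque stayed low, though, so I release, turn back, regrip and test against the stop.

Request:
{"api": "arm_command", "payload": {
  "deltas": [
    {"tx": 0,"ty": 0,"tz": -1.5,"twist": 0,"fingers": 255},
    {"tx": 0,"ty": 0,"tz": -1.5,"twist": 0,"fingers": 100},
    {"tx": 0,"ty": 0,"tz": -1.5,"twist": 0,"fingers": 0},
    {"tx": 0,"ty": 0,"tz": -1.5,"twist": 0,"fingers": 0},
    {"tx": 0,"ty": 0,"tz": -1.5,"twist": -7,"fingers": 0},
    {"tx": 0,"ty": 0,"tz": -1.5,"twist": -14,"fingers": 0},
    {"tx": 0,"ty": 0,"tz": -1.5,"twist": -21,"fingers": 0},
    {"tx": 0,"ty": 0,"tz": -1.5,"twist": -28,"fingers": 0},
    {"tx": 0,"ty": 0,"tz": -1.5,"twist": -35,"fingers": 0},
    {"tx": 0,"ty": 0,"tz": -1.5,"twist": -42,"fingers": 0},
    {"tx": 0,"ty": 0,"tz": -1.5,"twist": -49,"fingers": 0},
    {"tx": 0,"ty": 0,"tz": -1.5,"twist": -56,"fingers": 0}
  ]
}}

```text
time_s: 39.97
position: [0.575, -0.0099, 0.1883]
orientation: [[0.013, 1.0, -0.003], [1.0, -0.013, -0.001], [-0.001, -0.003, -1.0]]
contact_force: [-0.8, 1.0, -0.2]
grip_width: 0.0855
```

Request:
{"api": "arm_command", "payload": {
  "deltas": [
    {"tx": 0,"ty": 0,"tz": 0,"twist": -7,"fingers": 0},
    {"tx": 0,"ty": 0,"tz": 0,"twist": -12,"fingers": 0},
    {"tx": 0,"ty": 0,"tz": 0,"twist": -12,"fingers": 0},
    {"tx": 0,"ty": 0,"tz": 0,"twist": -12,"fingers": 0}
  ]
}}

```text
time_s: 40.3
position: [0.5752, -0.0096, 0.1887]
orientation: [[-0.186, 0.983, -0.002], [0.983, 0.186, -0.001], [-0.0, -0.002, -1.0]]
contact_force: [0.9, -0.2, 0.5]
grip_width: 0.0854
```

Run:
```python
from h import *
from rig import ctrl
q=np.load("q.npy");s=avg(4);to([.5757,-.0091,.190],None,s)
d=ctrl.get_image("wrist");cv2.imwrite("pics/w8.png",d["img"])
F=np.eye(4);F[:3,:3]=s["orientation"];F[:3,3]=s["position"];T=F@np.array(d["mount"])
a=np.radians(np.arange(0,360,2));c=np.c_[.032*np.cos(a),.032*np.sin(a),0*a+.224]
u=proj(tum(q,c),d,T)
im=cv2.convertScaleAbs(d["img"],alpha=2)
cv2.polylines(im,[u.round().astype(int)],True,(0,0,255),1)
cv2.imwrite("pics/w8.png",im)
```

```text
std mm [0.09 0.11 0.17]
t 40.5 pos [575.4  -9.4 189.1] q6 [-0.9 78.3] F [ 0.   0.3 -0.4] Tz [-0.01 -0.    0.01] w 85.4 -> d [ 0.2  0.3 -0.9] tw 0
```

View pics/w8.png

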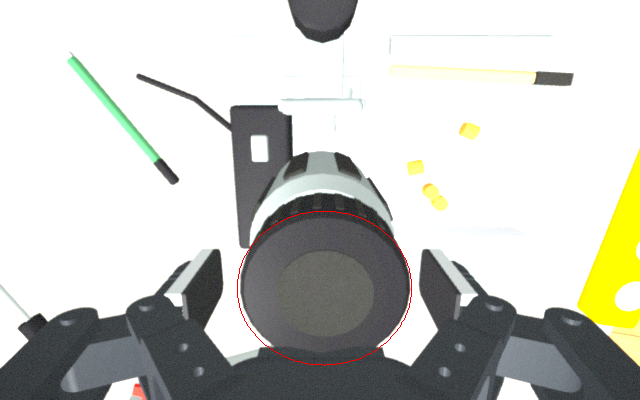

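The cap looks straight and sits close to the outline predicted for fully down (columns 241–410 against 237–412). Next I regrip and turn against the stop.

Request:
{"api": "arm_command", "payload": {
  "deltas": [
    {"tx": 0.2,"ty": 0.3,"tz": 0,"twist": 0,"fingers": 100},
    {"tx": 0.2,"ty": 0.3,"tz": 0,"twist": 0,"fingers": 255},
    {"tx": 0.2,"ty": 0.3,"tz": 0,"twist": 0,"fingers": 255},
    {"tx": 0.2,"ty": 0.3,"tz": 0,"twist": 0,"fingers": 255},
    {"tx": 0.2,"ty": 0.3,"tz": 0,"twist": 0,"fingers": 255},
    {"tx": 0.2,"ty": 0.3,"tz": 0.3,"twist": 5,"fingers": 255},
    {"tx": 0.2,"ty": 0.3,"tz": 0.5,"twist": 10,"fingers": 255},
    {"tx": 0.2,"ty": 0.3,"tz": 0.5,"twist": 10,"fingers": 255}
  ]
}}

```text
time_s: 41.22
position: [0.5761, -0.0101, 0.1901]
orientation: [[-0.01, 1.0, 0.001], [1.0, 0.01, -0.003], [-0.003, 0.001, -1.0]]
contact_force: [-1.3, -2.5, 4.5]
grip_width: 0.0622
```

Run:
```python
from h import *
s=avg(3);to([.5757,-.0091,.188],None,s)
```

```text
std mm [0.01 0.02 0.02]
t 41.37 pos [576.2 -10.1 190.1] q6 [-0.9 88.3] F [-1.3 -2.4  5.7] Tz [-0.53  0.18 -0.14] w 62.3 -> d [ 1.  -0.5  2.1] tw 0
```

Request:
{"api": "arm_command", "payload": {
  "deltas": [
    {"tx": 0,"ty": 0,"tz": 0.3,"twist": 5,"fingers": 255},
    {"tx": 0,"ty": 0,"tz": 0.6,"twist": 10,"fingers": 255},
    {"tx": 0,"ty": 0,"tz": 0.8,"twist": 15,"fingers": 255},
    {"tx": 0,"ty": 0,"tz": 0.8,"twist": 15,"fingers": 255}
  ]
}}

```text
time_s: 41.7
position: [0.5753, -0.0101, 0.19]
orientation: [[0.249, 0.969, 0.0], [0.969, -0.249, -0.003], [-0.003, 0.001, -1.0]]
contact_force: [-4.5, -2.7, 9.2]
grip_width: 0.0622
```

Run:
```python
from h import *
s=avg(3);to([.5757,-.0091,.188],None,s)
```

```text
std mm [0.01 0.   0.  ]
t 41.85 pos [575.3 -10.2 190. ] q6 [ -0.9 103.4] F [-4.1 -2.7  9.7] Tz [-0.57  1.07 -0.49] w 61.9 -> d [1.1 0.1 2. ] tw 0
```

Request:
{"api": "arm_command", "payload": {
  "deltas": [
    {"tx": 0,"ty": 0,"tz": 0,"twist": 6,"fingers": 255},
    {"tx": 0,"ty": 0,"tz": 0,"twist": 12,"fingers": 255},
    {"tx": 0,"ty": 0,"tz": 0,"twist": 18,"fingers": 255},
    {"tx": 0,"ty": 0,"tz": 0,"twist": 24,"fingers": 255},
    {"tx": 0,"ty": 0,"tz": 0,"twist": 24,"fingers": 255}
  ]
}}

```text
time_s: 42.27
position: [0.5763, -0.0084, 0.19]
orientation: [[0.622, 0.783, 0.002], [0.783, -0.622, 0.001], [0.002, 0.001, -1.0]]
contact_force: [-1.9, 1.9, 7.1]
grip_width: 0.0623
```

Run:
```python
from h import *
s=avg(3);to([.5757,-.0091,.188],None,s)
```

```text
std mm [0.01 0.01 0.01]
t 42.42 pos [576.3  -8.4 190. ] q6 [ -0.9 127.4] F [-1.7  1.7  7.5] Tz [ 0.35  0.51 -0.48] w 62.2 -> d [-0.9 -0.   2. ] tw 0
```

Request:
{"api": "arm_command", "payload": {
  "deltas": [
    {"tx": 0,"ty": 0,"tz": -1,"twist": 0,"fingers": 255},
    {"tx": 0,"ty": 0,"tz": -1,"twist": 0,"fingers": 100},
    {"tx": 0,"ty": 0,"tz": -1,"twist": 0,"fingers": 0},
    {"tx": 0,"ty": 0,"tz": -1,"twist": 0,"fingers": 0},
    {"tx": 0,"ty": 0,"tz": -1,"twist": 0,"fingers": 0},
    {"tx": 0,"ty": 0,"tz": -20,"twist": 0,"fingers": 0},
    {"tx": 0,"ty": 0,"tz": -60,"twist": 0,"fingers": 0},
    {"tx": 0,"ty": 0,"tz": -100,"twist": 0,"fingers": 0},
    {"tx": 0,"ty": 0,"tz": -100,"twist": 0,"fingers": 0}
  ]
}}

```text
time_s: 43.17
position: [0.5791, -0.0091, 0.2967]
orientation: [[0.618, 0.786, 0.014], [0.786, -0.618, -0.001], [0.008, 0.011, -1.0]]
contact_force: [0.2, -0.3, 0.3]
grip_width: 0.0855
```

Request:
{"api": "arm_command", "payload": {
  "deltas": [
    {"tx": 21,"ty": -33,"tz": 0,"twist": 0,"fingers": 0},
    {"tx": 42,"ty": -66,"tz": 0,"twist": 0,"fingers": 0},
    {"tx": 63,"ty": -99,"tz": 0,"twist": 0,"fingers": 0},
    {"tx": 84,"ty": -132,"tz": 0,"twist": 0,"fingers": 0},
    {"tx": 105,"ty": -165,"tz": 0,"twist": 0,"fingers": 0},
    {"tx": 126,"ty": -198,"tz": 0,"twist": 0,"fingers": 0},
    {"tx": 147,"ty": -231,"tz": 0,"twist": 0,"fingers": 0},
    {"tx": 173,"ty": -265,"tz": 0,"twist": 0,"fingers": 0},
    {"tx": 173,"ty": -265,"tz": 0,"twist": 0,"fingers": 0}
  ]
}}

```text
time_s: 43.92
position: [0.4721, 0.2972, 0.2875]
orientation: [[0.611, 0.791, -0.001], [0.791, -0.611, 0.002], [0.001, -0.002, -1.0]]
contact_force: [-0.1, -0.9, 0.1]
grip_width: 0.0853
```

Run:
```python
from h import *
from rig import ctrl
s=avg(1);to([0.57,0,.2],None,s)
d=ctrl.get_image("scene");T=np.array(d["world_from_camera"]);q=np.load("q.npy")
cv2.imwrite("pics/scene9.png",d["img"]);top=ctrl.get_image("top")["img"];cv2.imwrite("pics/top9.png",top)
print("1mm z px",proj(tum(q,[[0,0,.22],[0,0,.221]]),d,T)@np.eye(2))
A=cv2.imread("pics/scene0.png");B=d["img"]
def reg(A,B,r):
    y0,y1,x0,x1=r;f=lambda I:cv2.resize(cv2.cvtColor(I[y0:y1,x0:x1],6),None,fx=4,fy=4,interpolation=2).astype(np.float32)
    W=np.eye(2,3,dtype=np.float32)
    cc,W=cv2.findTransformECC(f(A),f(B),W,cv2.MOTION_TRANSLATION,(3,200,1e-6));return round(cc,4),(W[:,2]/4).round(3)
print("cap",reg(A,B,(178,202,278,308)),"captop",reg(A,B,(178,193,278,308)))
print("knob",reg(A,B,(190,212,316,330)),"barrel",reg(A,B,(204,236,275,312)),"base",reg(A,B,(215,250,300,350)), "lever",reg(A,B,(160,200,258,285)))
a=np.hstack([cv2.resize(I[165:245,262:342],(400,400),interpolation=2) for I in(A,B)]);cv2.imwrite("pics/cmp.png",a)
t0=cv2.imread("pics/top0.png")
print("top cap",reg(t0,top,(160,192,312,342)),"board etc max diff",[cv2.absdiff(t0[r[0]:r[1],r[2]:r[3]],top[r[0]:r[1],r[2]:r[3]]).mean().round(2) for r in((200,240,410,445),(155,185,435,465),(205,235,155,215),(245,275,230,265),(222,262,302,345),(245,295,370,425),(120,186,284,302))])
```

```text
std mm [0. 0. 0.]
t 43.97 pos [473.  294.5 287.5] q6 [ 31.9 159.7] F [ 0.8 -0.3  0.2] Tz [-0.1  -0.03  0.03] w 85.7 -> d [-173.3  257.1   87.4] tw 0
1mm z px [[291.50519665 189.16382328]
 [291.48008412 188.8872006 ]]
cap (0.9972, array([-0.127, -0.017], dtype=float32)) captop (0.9968, array([-0.159, -0.035], dtype=float32))
knob (0.9981, array([0.011, 0.019], dtype=float32)) barrel (0.9963, array([ 0.041, -0.027], dtype=float32)) base (0.9983, array([ 0.014, -0.014], dtype=float32)) lever (0.9891, array([-0.074, -0.048], dtype=float32))
top cap (0.9922, array([ 0.048, -0.005], dtype=float32)) board etc max diff [np.float64(4.49), np.float64(4.58), np.float64(35.81), np.float64(71.71), np.float64(4.32), np.float64(4.41), np.float64(4.45)]
```

View pics/cmp.png

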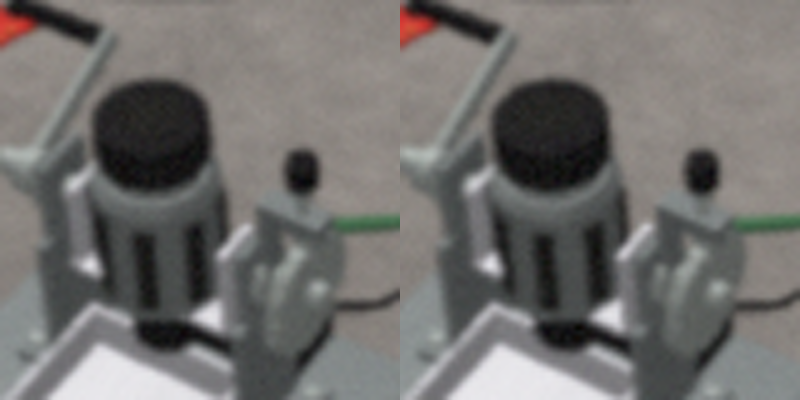

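The before and after views match. Cap height is within about 0.1 mm of its starting, fully down value, and the knob, barrel and lever are where they began. I hand in.

```bash
python3 -c "
from rig import ctrl
print(ctrl.sign_off(), ctrl.state()['time_s'])"
```

```text
the job is handed in; nothing more can be done
the job is handed in; nothing more can be done
```

The job is done and handed in at about 44 s of the 72 s. The cap was unscrewed and parked, the plunger pulled and the barrel swung to about 2.28 rad. All four studs dropped into the tray. The barrel was then swung back upright, the plunger pushed home (13.9 mm of travel, then a hard stop at 20 N), and the cap screwed back on.

**Last checks:**
- **Cap:** the scene camera shows it within about 0.1 mm of its starting, fully down height and 0.5 mm sideways.
- **Barrel, knob and lever:** each is within 0.1 px of where it started.
- **Studs:** all four were seen in the tray after the swing back and again just before the final tightening.
- **Bystanders:** board, jar, pen, screwdriver and brush look unchanged in the top view.

**What disagreed or was left open:**
- **Cap stop:** I expected a sharp rise in torque at the end of the thread. The torque only levelled off at about 0.5 N m, with the cap probably slipping in the pads. I judged it fully down because the height stopped changing and the pictures matched.
- **Tumbler position:** the first estimate from the overhead camera was about 4 mm off along x. I corrected it with the wrist camera before the first grasp.
- **Tape and multimeter:** the arm hid them in the last top view, so I could not check them. The arm only passed high over that side.

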